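# Coffee tin away, espresso cups out on the rail shelf

### The arm

A 6-joint arm with a two-finger parallel gripper is mounted at the origin on the work surface. World frame = base frame: x ahead of the robot, y to its left, z up, the work surface at z = 0. Lengths are in m, angles in rad, forces in N, time in s.
With the tool pointing down it reaches from about 0.375 to 0.975 m from the base axis. Payload 3.8 kg.
Tool frame: the origin (TCP) lies midway between the tips of the shut fingers; the grasp point (between the pads) lies 19 mm behind it; z points along the fingers, y is the direction in which the jaws open and shut (so a half turn about z gives the same grasp; the last joint's range is limited). The gripper opens to 85 mm and grips with 20 to 120 N. Pads are 22 mm wide; open, the fingers measure 114 mm over their backs; the gripper's body (76 mm by 85 mm) begins 54 mm behind the grasp point. The pads swing forward as they close: fully open they stand 13 mm farther back than shut.
Start: joints at [-1.23, 0.264, 1.604, -0, 1.274, -0.037], TCP at [0.249, -0.627, 0.195] pointing down, gripper open.
Joint ranges: [-2.63, 2.63], [-0.94, 2.18], [0.31, 2.57], [-1.31, 4.45], [0, 2.66], [-2.55, 2.55]. Speed limits (rad/s): [2.57, 2.57, 3.14, 3.14, 3.14, 3.14].

### API

Orientations are given as a rotation vector (axis times angle).
In Python, from workcell import readout, read_camera, camera_params, bot gives the robot as it stands.
- The arm moves only by the tool apply_moves, never from a script. Its argument "plan" is a list that holds one entry, the list of rows, each a list of 7 numbers: the shift along the tool's x, y, z each as a share of 1000 mm, from -1 to 1, then the turn, a rotation vector about the tool's x, y, z each as a share of pi rad, from -1 to 1, then the gripper command: -1 is fully open, 1 is shut, values between are in proportion. A call has exactly 8 rows; each row is the pose to reach, as a shift and turn from the pose commanded when the call began, along the tool's axes at that moment, turning the shorter way round; what a row does not reach only later rows make up. A row lasts 1/12 s, in which the tool goes at most 41.7 mm and 7.16 degrees, less where a joint would pass 70% of its speed; a pose out of reach is approached as far as the arm can. A call with a number of a shift or a turn outside -1 to 1 is refused whole. A call with a gripper value outside its range is refused whole. The fingers move at their own pace and stop on an object; "force" is the grip in N (left out, the last holds). Time passes only in rows, so rows that repeat a pose let the fingers close, or fill a call up. It gives the time, the measured TCP pose, the force and the opening at its end, in the units of the state.
- readout.read_state(): the state, without advancing time (a new reading comes with each control period).
- read_camera(name): name is "scene" or "top" or "wrist"; returns the picture (420x560x3 uint8, red, green, blue); there is no depth.
- camera_params(name): a dict with "fovy" (degrees; the focal length in pixels is half the picture's height over the tangent of half this angle, whatever the lens; pixels are square), "cx", "cy" (the principal point, pixels), "rvec" (rotation vector, rad) and "tvec" (3), from world to camera coordinates, as OpenCV has them; the wrist camera has in their place "hand_eye" (4x4, takes a point from camera to tool coordinates, whose origin is the TCP and whose axes are the flange's). Camera axes: x right, y down, z forward; pixel columns grow to the right and rows downward; lengths in m; the calibration is good to about 2 mm. The wrist camera is an equidistant fisheye: a pixel r from the principal point sees the ray r / f radians off the axis. A picture is of the moment at which its call begins: read the wrist's pose just before it. camera_params takes no time and is no camera call.
- bot.finish_job(): hands the job in, once; it reports no verdict.
The state is a dict: "time": time; "q": joint angles; "joint_vel": joint speeds; "joint_torque": joint torques, N m; "tool_pos": TCP position; "tcp_rot": TCP orientation; "wrist_force": force on the tool from outside, world axes, zero at the start; "torque": the same for the moment, N m; "width": opening from 0.0 (shut) to 1.0 (fully open).
Only numpy, scipy, OpenCV 4.12 (cv2) and the standard library are available. Lean on these libraries where they do the work, as an engineer would, in place of code of your own. Each camera call takes 0.05 s, during which the arm holds its last target.

### The job

The moka pot is filled, so get the rail shelf ready for serving: pull the drawer open, put the coffee tin away upright in the small compartment at the drawer's left end, and take every espresso cup out of the drawer and stand them upright on the shelf in one straight row between the moka pot and the sugar jar, none touching another or the pot or jar. Then push the drawer fully shut, leaving the pot, the jar, the red pot holder and the pepper mill as they are.

Things in the scene. Friction and masses are not known exactly. Their poses are not given: they have to be found in the camera images.
- rail_shelf: fixed steel shelf unit with one drawer, 620 mm wide (y), 170 mm deep (x), top plate at height 100 mm, 10 mm thick. Origin under its centre at worktop height; -x is its front (to the robot), +y its left end; it stands turned by up to 5 degrees. A low gallery rail of 8 mm bar, its top 20 mm above the plate, runs along the back (79 mm behind the middle) and both ends (304 mm from it); the front edge is open
- shelf_top (a point): middle of the top plate's upper face; axes as the unit. Pot and jar stand near the two ends, either one at either end, within 6 mm of the plate's middle line (along y through this point), 460 to 500 mm apart; the row of cups belongs on that line, between them
- drawer (a joint): travel of the drawer along its slide to -x of the unit, in m: 0 shut, 0.13 fully out; may start up to 12 mm ajar; needs about 2 N to move and stays where it is left. Pulled out 0.115, its whole inside is clear of the top plate, with 5 mm to spare
- drawer_handle (a point): middle of the drawer's bow handle: a level dark steel bar 10 mm thick, 124 mm long, along y of the unit, 65 mm above the worktop (35 mm below the shelf's top), its axis 38 mm in front of the drawer's front with free space between; moves with the drawer
- tin_place (a point): centre of the floor of the small compartment at the drawer's left (+y) end: 100 mm (x) by 110 mm (y) inside, floor 20 mm above the worktop; the drawer's side and back walls rise 40 mm above the floor, its front 66 mm, the divider towards the cups' part 18 mm; 70 mm headroom when shut. Axes as the unit; moves with the drawer
- cup_place (a point): centre of the floor of the drawer's wide part, where the cups start: 100 mm (x) by 435 mm (y) inside, floor 20 mm above the worktop. Axes as the unit; moves with the drawer
- coffee_tin: round green tin with a brass-coloured lid, 60 mm in diameter, 60 mm tall, about 0.18 kg; origin under its centre, z up. It starts on the shelf plate, in the way of the cups
- cup1: handleless terracotta espresso cup, round, open at the top, 52 mm across at the rim, 50 mm at 12 mm above its foot, narrowing to a 44 mm foot, 56 mm tall, walls 4 mm, about 0.09 kg; origin under the centre of its foot, z up. At the start it stands upright in the wide part of the drawer. There are 3 to 5 cups in a run; those that are not there read None from the start
- cup2: handleless terracotta espresso cup, round, open at the top, 52 mm across at the rim, 50 mm at 12 mm above its foot, narrowing to a 44 mm foot, 56 mm tall, walls 4 mm, about 0.09 kg; origin under the centre of its foot, z up. At the start it stands upright in the wide part of the drawer. There are 3 to 5 cups in a run; those that are not there read None from the start
- cup3: handleless terracotta espresso cup, round, open at the top, 52 mm across at the rim, 50 mm at 12 mm above its foot, narrowing to a 44 mm foot, 56 mm tall, walls 4 mm, about 0.09 kg; origin under the centre of its foot, z up. At the start it stands upright in the wide part of the drawer. There are 3 to 5 cups in a run; those that are not there read None from the start
- cup4: handleless terracotta espresso cup, round, open at the top, 52 mm across at the rim, 50 mm at 12 mm above its foot, narrowing to a 44 mm foot, 56 mm tall, walls 4 mm, about 0.09 kg; origin under the centre of its foot, z up. At the start it stands upright in the wide part of the drawer. There are 3 to 5 cups in a run; those that are not there read None from the start
- cup5: handleless terracotta espresso cup, round, open at the top, 52 mm across at the rim, 50 mm at 12 mm above its foot, narrowing to a 44 mm foot, 56 mm tall, walls 4 mm, about 0.09 kg; origin under the centre of its foot, z up. At the start it stands upright in the wide part of the drawer. There are 3 to 5 cups in a run; those that are not there read None from the start
- moka_pot: round, smooth, polished aluminium stove-top coffee pot with black knob and handle, 148 mm tall, 76 mm in diameter; handle reaches 78 mm from the axis, roughly towards the back of the shelf, the short spout to the front; origin under its centre. To be left where it stands
- sugar_jar: glass sugar jar with a wire lever clip, 72 mm in diameter, 98 mm tall; origin under its centre. To be left where it stands
- pot_holder: red silicone pot holder disc lying on the worktop to the right, 104 mm in diameter, 9 mm thick; origin under its centre. To be left alone
- pepper_mill: turned wooden pepper mill on the worktop to the left, 56 mm in diameter, 140 mm tall; origin under its centre. To be left alone
There are look-alikes about, which are no part of the job. Of the things like the sugar_jar, leave any that is green; of the rest the larger one is meant.

How it is judged:
On the way, in this order (a step that is already met when the one before it is completed fails the run):
1. the drawer has been pulled open (more than 100 mm) (value of joint drawer above 0.1 m), for 0.2 s.
2. the coffee tin stands upright in the drawer's small left compartment, the drawer still open (value of joint drawer above 0.05 m and x of coffee_tin in the frame of tin_place between -0.035 and 0.035 m and y of coffee_tin in the frame of tin_place between -0.035 and 0.035 m and z of coffee_tin in the frame of tin_place between -0.006 and 0.006 m and angle between coffee_tin's own z axis and vertical below 0.1 rad), for 0.2 s.
At the end, for the whole second after the job is handed in: Drawer shut within 6 mm, tin upright on the floor of its left compartment; every cup upright at rest on the shelf, within 20 mm of the plate's middle line, between pot and jar (65 to 420 mm from the centre of each), cup centres over 53 mm apart (x of cup1 in the frame of shelf_top between -0.02 and 0.02 m and z of cup1 in the frame of shelf_top between -0.006 and 0.006 m and angle between each of cup1, cup2, cup3, cup4, cup5, coffee_tin's own z axis and vertical below 0.1 rad and linear speed of each of cup1, cup2, cup3, cup4, cup5, coffee_tin below 0.02 m/s and horizontal distance between cup1 and moka_pot between 0.065 and 0.42 m and horizontal distance between cup1 and sugar_jar between 0.065 and 0.42 m and x of cup2 in the frame of shelf_top between -0.02 and 0.02 m and z of cup2 in the frame of shelf_top between -0.006 and 0.006 m and horizontal distance between cup2 and moka_pot between 0.065 and 0.42 m and horizontal distance between cup2 and sugar_jar between 0.065 and 0.42 m and x of cup3 in the frame of shelf_top between -0.02 and 0.02 m and z of cup3 in the frame of shelf_top between -0.006 and 0.006 m and horizontal distance between cup3 and moka_pot between 0.065 and 0.42 m and horizontal distance between cup3 and sugar_jar between 0.065 and 0.42 m and x of cup4 in the frame of shelf_top between -0.02 and 0.02 m and z of cup4 in the frame of shelf_top between -0.006 and 0.006 m and horizontal distance between cup4 and moka_pot between 0.065 and 0.42 m and horizontal distance between cup4 and sugar_jar between 0.065 and 0.42 m and x of cup5 in the frame of shelf_top between -0.02 and 0.02 m and z of cup5 in the frame of shelf_top between -0.006 and 0.006 m and horizontal distance between cup5 and moka_pot between 0.065 and 0.42 m and horizontal distance between cup5 and sugar_jar between 0.065 and 0.42 m and horizontal distance between cup1 and cup2 above 0.053 m and horizontal distance between each of cup1, cup2 and cup3 above 0.053 m and horizontal distance between each of cup1, cup2, cup3 and cup4 above 0.053 m and horizontal distance between each of cup1, cup2, cup3, cup4 and cup5 above 0.053 m and x of coffee_tin in the frame of tin_place between -0.035 and 0.035 m and y of coffee_tin in the frame of tin_place between -0.035 and 0.035 m and z of coffee_tin in the frame of tin_place between -0.006 and 0.006 m and value of joint drawer below 0.006 m); the robot touches nothing.
It fails at once if the moka pot or the sugar jar shifted by more than 30 mm or tipped (distance of any of moka_pot, sugar_jar from where it was at the start of the episode above 0.03 m or angle between any of moka_pot, sugar_jar's own z axis and vertical above 0.3 rad).
It fails at once if the pot holder or the pepper mill shifted by more than 30 mm (distance of any of pot_holder, pepper_mill from where it was at the start of the episode above 0.03 m).
Of cup1, cup2, cup3, cup4, cup5 only 3 to 5 are there at a start; the rules pass over those that are not, and their reading is None.
At some moment in a run one of cup1, cup2, cup3, cup4, cup5 may be knocked a few centimetres aside while the robot is not near it.
It also fails if it takes over 210 s, if anything falls off the work surface, if the arm or the gripper's body presses on something with over 40 N, if the wrist force passes 120 N, or if a joint passes its speed limit or range.

## Working session

There is one attempt and no reset: what is moved stays moved. The work goes in short steps, Python scripts to look and compute and a tool call to move; the robot and the scene stay as the last step left them, time stands still between calls to the robot, and variables do not carry over. Pictures are saved under pics/ and viewed, and the job is handed in when it is done.

Besides the shell and the picture viewer there is one more tool, called after "Request:" by a JSON object that holds its "method" and its "body". apply_moves: Moves the arm, as the interface text tells. Shift numbers are shares of 1000 mm and turn numbers shares of pi rad, none past 1 either way. Its arguments: {"type":"object","properties":{"plan":{"type":"array","items":{"type":"array","items":{"type":"array","items":{"type":"number","minimum":-1,"maximum":1}}}},"force":{"type":"number"}},"required":["plan"]}

```bash
ls; mkdir -p pics
python3 - <<'E'
from workcell import readout, read_camera, camera_params, bot
import cv2
print(readout.read_state())
for n in ("scene","top","wrist"):
    print(n,camera_params(n))
    cv2.imwrite(f"pics/{n}0.png",read_camera(n)[:,:,::-1])
E
```

```text
pics
{'time': 0.0, 'q': array([-1.22990874e+00,  2.64757398e-01,  1.60542646e+00, -2.43657130e-05,
        1.27371690e+00, -3.68810199e-02]), 'joint_vel': array([-1.28475811e-04, -7.81895527e-04, -8.59369438e-04, -6.08454388e-04,
        4.45676294e-04, -6.23935790e-05]), 'joint_torque': array([-1.48533774e-03, -5.15117204e+01, -3.67315221e+01, -5.98315910e-04,
        1.31745322e-02,  9.77348975e-06]), 'tool_pos': array([ 0.24869012, -0.62660527,  0.19363096]), 'tcp_rot': array([-3.08347772e+00, -5.89458668e-01,  5.84715742e-04]), 'wrist_force': array([0.22999158, 0.64173501, 0.22139519]), 'torque': array([ 0.00562262, -0.07090873, -0.0033595 ]), 'width': 0.9989038072651358}
scene {'fovy': 48.738803640275215, 'cx': 275.7591451888268, 'cy': 209.21469380149838, 'rvec': array([ 2.19677915e+00,  9.32545627e-04, -3.37951793e-02]), 'tvec': array([-0.52791203,  0.06876681,  1.23865759])}
top {'fovy': 56.46701420578639, 'cx': 279.6295085440424, 'cy': 209.59085954417301, 'rvec': array([ 2.20601484, -2.15897253,  0.09854092]), 'tvec': array([-0.00637693,  0.5351462 ,  1.0513708 ])}
wrist {'fovy': 65.70646984690485, 'cx': 282.03040221773716, 'cy': 204.62156980369662, 'hand_eye': array([[ 3.68601129e-04, -9.62643666e-01, -2.70771188e-01,
         6.89434800e-02],
       [ 9.99999926e-01,  3.25634411e-04,  2.03608066e-04,
        -9.74933375e-04],
       [-1.07829599e-04, -2.70771243e-01,  9.62643715e-01,
        -1.78822868e-01],
       [ 0.00000000e+00,  0.00000000e+00,  0.00000000e+00,
         1.00000000e+00]])}
```

View pics/scene0.png

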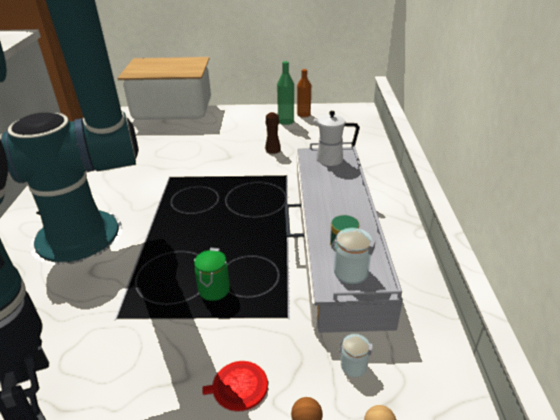

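View pics/top0.png

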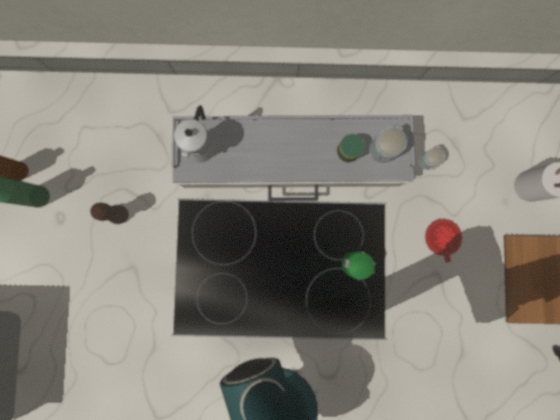

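View pics/wrist0.png

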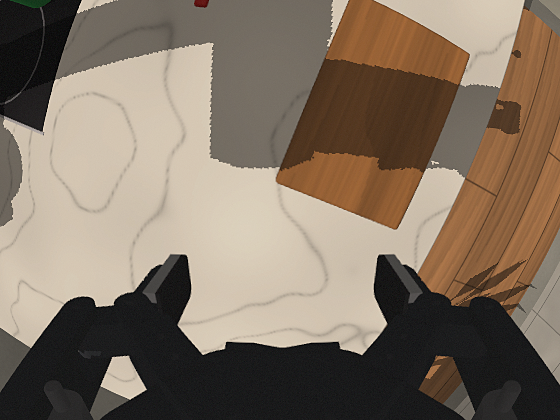

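Scene view: moka pot (332,140) on the far (left) end of the shelf, jars: large clear one on the shelf (352,255), small clear one on the worktop (356,355), green one on the hob (212,273). The meant jar is the one that is not green and the larger: (352,255) scene / (391,143) top. Now enlarge the top view to confirm and to fit the shelf.

```bash
cat > h.py <<'E'
import numpy as np, cv2
from scipy.spatial.transform import Rotation as R
from workcell import readout, read_camera, camera_params, bot
P={n:camera_params(n) for n in ("scene","top","wrist")}
def K(n):
    p=P[n]; f=210/np.tan(np.radians(p["fovy"])/2)
    return np.array([[f,0,p["cx"]],[0,f,p["cy"]],[0,0,1]])
def proj(n,X):
    X=np.atleast_2d(np.array(X,float))
    return cv2.projectPoints(X,P[n]["rvec"],P[n]["tvec"],K(n),None)[0][:,0]
def back(n,uv,z):
    Rm=cv2.Rodrigues(P[n]["rvec"])[0]; C=-Rm.T@P[n]["tvec"]
    uv=np.atleast_2d(np.array(uv,float)); d=np.c_[uv,np.ones(len(uv))]@np.linalg.inv(K(n)).T@Rm
    return C+d*((z-C[2])/d[:,2])[:,None]
def wpose(st):
    T=np.eye(4);T[:3,:3]=R.from_rotvec(st["tcp_rot"]).as_matrix();T[:3,3]=st["tool_pos"]
    return T@P["wrist"]["hand_eye"]
def wproj(X,st):
    T=np.linalg.inv(wpose(st)); X=np.atleast_2d(np.array(X,float)); c=X@T[:3,:3].T+T[:3,3]
    r=np.hypot(c[:,0],c[:,1]); th=np.arctan2(r,c[:,2]); f=K("wrist")[0,0]
    return np.c_[P["wrist"]["cx"]+f*th*c[:,0]/r, P["wrist"]["cy"]+f*th*c[:,1]/r]
def wback(uv,z,st):
    T=wpose(st); f=K("wrist")[0,0]; uv=np.atleast_2d(np.array(uv,float))
    d=uv-[P["wrist"]["cx"],P["wrist"]["cy"]]; r=np.linalg.norm(d,axis=1); th=r/f
    v=np.c_[np.sin(th)[:,None]*d/r[:,None],np.cos(th)]@T[:3,:3].T
    return T[:3,3]+v*((z-T[2,3])/v[:,2])[:,None]
def crop(img,x0,y0,x1,y1,s,name):
    cv2.imwrite(name,cv2.resize(img[y0:y1,x0:x1,::-1],None,fx=s,fy=s,interpolation=cv2.INTER_CUBIC))
E
python3 - <<'E'
from h import *
t=cv2.imread("pics/top0.png")[:,:,::-1]; s=cv2.imread("pics/scene0.png")[:,:,::-1]
crop(t,165,95,455,205,2.75,"pics/t0c.png")
crop(s,280,100,420,340,2.5,"pics/s0c.png")
C=[-cv2.Rodrigues(P[n]["rvec"])[0].T@P[n]["tvec"] for n in ("scene","top")];print(C)
E
```

```text
[array([ 0.55916732, -0.95623302,  0.76853297]), array([0.44625104, 0.01214231, 1.09202347])]
```

View pics/t0c.png

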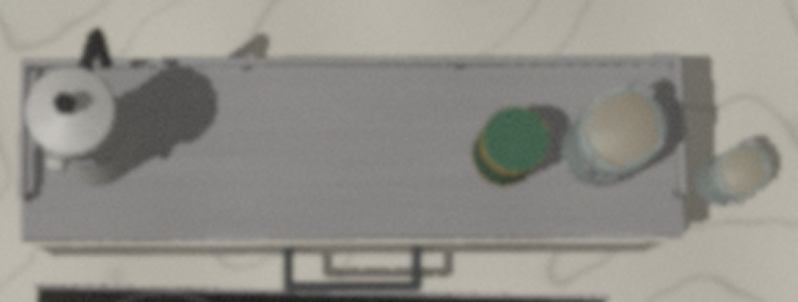

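View pics/s0c.png

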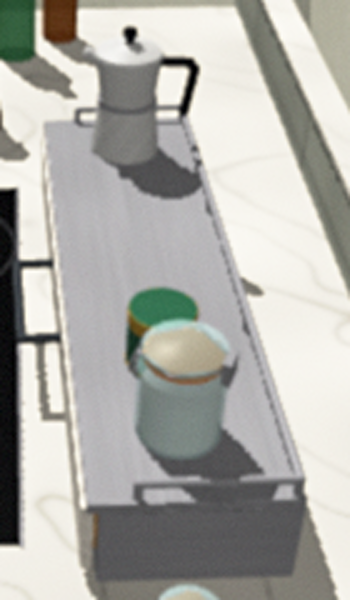

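Run:
```python
from h import *
def c(x,y): return (165+x/2.75,95+y/2.75)
fl,fr=back("top",[c(22,240),c(687,236)],.1); print(fl,fr,np.linalg.norm(fl-fr))
y=(fl-fr)/np.linalg.norm(fl-fr); a=np.arctan2(-y[0],y[1]);print("yaw",a,np.degrees(a))
x=np.array([np.cos(a),np.sin(a),0]); o=(fl+fr)/2+.085*x; print("shelf_top",o)
print("handle",back("top",[c(352,287),c(290,287),c(419,287)],.065))
h=o-x*(.085+.038);print("handle expected y-centred shut",h)
print("tin lid",back("top",c(517,139),.16),"jar",back("top",c(626,128),.198),"pot",back("top",c(65,103),.248))
# check in scene
Y=np.array([-np.sin(a),np.cos(a),0])
pts=[o+x*sx*.085+Y*sy*.31 for sx,sy in((-1,1),(1,1),(1,-1),(-1,-1))]
print(proj("scene",pts).round(1)); print(proj("top",pts).round(1))
```

```text
[0.59273111 0.27945952 0.1       ] [ 0.61043079 -0.33990287  0.1       ] 0.6196152369024873
yaw 0.028569484474453143 1.6369108832506958
shelf_top [ 0.68654627 -0.0277936   0.1       ]
handle [[ 0.55947707 -0.02929957  0.065     ]
 [ 0.55816022  0.03023197  0.065     ]
 [ 0.56090154 -0.09369642  0.065     ]]
handle expected y-centred shut [ 0.56359646 -0.03130717  0.1       ]
tin lid [[ 0.68361613 -0.16874887  0.16      ]] jar [[ 0.6855897  -0.25392141  0.198     ]] pot [[0.68204719 0.21013371 0.248     ]]
[[297.7 148.2]
 [354.3 146.6]
 [403.7 300.5]
 [315.1 303. ]]
[[172.9 182.3]
 [173.9 117.2]
 [412.5 116.2]
 [414.9 180.8]]
```

```bash
cat >> h.py <<'E'
A=0.0286; O=np.array([.6865,-.0278,.1]); SX=np.array([np.cos(A),np.sin(A),0]); SY=np.array([-np.sin(A),np.cos(A),0])
def S(x,y,z): # shelf coords (z world) -> world
    p=O+SX*x+SY*y; p[2]=z; return p
def toS(p): d=np.array(p)-O; return np.array([d@SX,d@SY,p[2]])
def rot(deg=0): # jaws along shelf x at 0; turned about world Z by deg
    b=A+np.radians(deg); return R.from_matrix(np.c_[[-np.sin(b),np.cos(b),0],[np.cos(b),np.sin(b),0],[0,0,-1]])
def mv(p,deg=0):
    st=readout.read_state(); r0=R.from_rotvec(st["tcp_rot"])
    d=r0.inv().apply(np.array(p)-st["tool_pos"]); w=(r0.inv()*rot(deg)).as_rotvec()/np.pi
    print("t %.2f w %.3f"%(st["time"],st["width"]),"TCPshelf",toS(st["tool_pos"]).round(4),"F",st["wrist_force"].round(1),"q",st["q"].round(2))
    print("MOVE",d.round(4).tolist(),w.round(4).tolist(),"rows %.1f"%max(np.linalg.norm(d)/.0417,np.linalg.norm(w)*180/7.16))
E
python3 -c "
from h import *
print(toS([.5595,-.0293,.065]))
mv(S(-.127,0,.18))"
```

```text
[-0.12699096  0.00213232  0.065     ]
t 0.15 w 1.005 TCPshelf [-0.4547 -0.5862  0.1939] F [0.3 0.7 1.3] q [-1.23  0.26  1.61  0.    1.27 -0.04]
MOVE [0.5085, -0.4387, 0.0148] [-0.0005, -0.0004, -0.3889] rows 16.1
```

Request:
{"method": "apply_moves", "body": {"plan": [[[0.5085, -0.4387, 0.0148, 0, 0, -0.389, 0.3], [0.5085, -0.4387, 0.0148, 0, 0, -0.389, 0.3], [0.5085, -0.4387, 0.0148, 0, 0, -0.389, 0.3], [0.5085, -0.4387, 0.0148, 0, 0, -0.389, 0.3], [0.5085, -0.4387, 0.0148, 0, 0, -0.389, 0.3], [0.5085, -0.4387, 0.0148, 0, 0, -0.389, 0.3], [0.5085, -0.4387, 0.0148, 0, 0, -0.389, 0.3], [0.5085, -0.4387, 0.0148, 0, 0, -0.389, 0.3]]], "force": 40}}

```text
time: 0.82
tool_pos: [0.4035, -0.33, 0.1874]
tcp_rot: [-2.419, -2.004, -0.0]
wrist_force: [1.6, -0.4, -0.2]
width: 0.351
```

```bash
python3 -c "
from h import *
mv(S(-.127,0,.18))"
```

```text
t 0.82 w 0.351 TCPshelf [-0.2915 -0.2939  0.1874] F [ 1.6 -0.4 -0.2] q [-0.73 -0.02  1.94  0.    1.23 -0.55]
MOVE [0.3224, 0.0977, 0.0074] [-0.0, -0.0001, -0.0687] rows 8.1
```

Request:
{"method": "apply_moves", "body": {"plan": [[[0.32, 0.096, 0.0074, 0, 0, -0.0687, 0.3], [0.32, 0.096, 0.0074, 0, 0, -0.0687, 0.3], [0.32, 0.096, 0.0074, 0, 0, -0.0687, 0.3], [0.32, 0.096, 0.0074, 0, 0, -0.0687, 0.3], [0.32, 0.096, 0.0074, 0, 0, -0.0687, 0.3], [0.32, 0.096, 0.0074, 0, 0, -0.0687, 0.3], [0.32, 0.096, 0.0074, 0, 0, -0.0687, 0.3], [0.32, 0.096, 0.0074, 0, 0, -0.0687, 0.3]]]}}

```text
time: 1.48
tool_pos: [0.5588, -0.035, 0.1801]
tcp_rot: [2.196, 2.247, -0.0]
wrist_force: [-1.0, 0.1, 0.3]
width: 0.35
```

```bash
python3 -c "
from h import *
st=readout.read_state(); im=read_camera('wrist'); cv2.imwrite('pics/w1.png',im[:,:,::-1])
print(wproj([S(-.127,-.062,.065),S(-.127,.062,.065),S(-.085,-.31,.1),S(-.085,.31,.1)],st).round(0))
mv(S(-.127,0,.06))"
```

```text
[[ 283.  249.]
 [ 283.  120.]
 [ 316.  429.]
 [ 327. -129.]]
t 1.53 w 0.351 TCPshelf [-0.1244  0.0032  0.18  ] F [2.8 4.7 0.5] q [-0.1   0.06  1.87  0.01  1.21 -0.13]
MOVE [-0.0038, -0.0029, 0.12] [0.001, -0.0018, -0.0008] rows 2.9
```

View pics/w1.png

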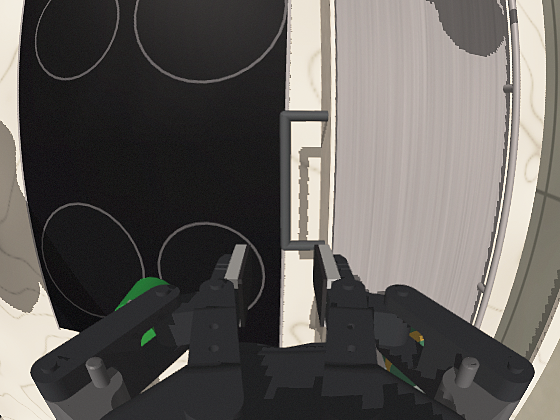

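Wrist view: handle bar at column 285, rows 112–245, as predicted (283, 120–249); fingers straddle it.

Request:
{"method": "apply_moves", "body": {"plan": [[[-0.002, -0.001, 0.04, 0, 0, 0, 0.3], [-0.002, -0.001, 0.08, 0, 0, 0, 0.3], [-0.002, -0.001, 0.11, 0, 0, 0, 0.3], [-0.002, -0.001, 0.13, 0, 0, 0, 0.3], [-0.002, -0.001, 0.13, 0, 0, 0, 0.3], [-0.002, -0.001, 0.13, 0, 0, 0, 1], [-0.002, -0.001, 0.13, 0, 0, 0, 1], [-0.002, -0.001, 0.13, 0, 0, 0, 1]]], "force": 40}}

```text
time: 2.2
tool_pos: [0.5596, -0.0395, 0.0527]
tcp_rot: [2.194, 2.244, 0.004]
wrist_force: [-0.2, 0.4, -0.3]
width: -0.0
```

```bash
python3 -c "
from h import *
mv(S(-.246,0.003,.05))"
```

```text
t 2.20 w -0.000 TCPshelf [-0.1272 -0.0081  0.0527] F [-0.2  0.4 -0.3] q [-0.11  0.18  1.99  0.    0.97 -0.14]
MOVE [0.0104, -0.1189, 0.0022] [0.0013, 0.0002, -0.0019] rows 2.9
```

```bash
python3 -c "
from h import *
st=readout.read_state(); im=read_camera('wrist'); cv2.imwrite('pics/w2.png',im[:,:,::-1])
im=read_camera('scene'); crop(im,180,150,380,300,4,'pics/s2.png')
mv(S(-.246,0.003,.05))"
```

```text
t 2.30 w -0.002 TCPshelf [-0.1274 -0.008   0.0526] F [ 1.2  0.4 -0.2] q [-0.11  0.18  1.99  0.    0.97 -0.14]
MOVE [0.0103, -0.1187, 0.0021] [0.0013, 0.0002, -0.0019] rows 2.9
```

View pics/w2.png

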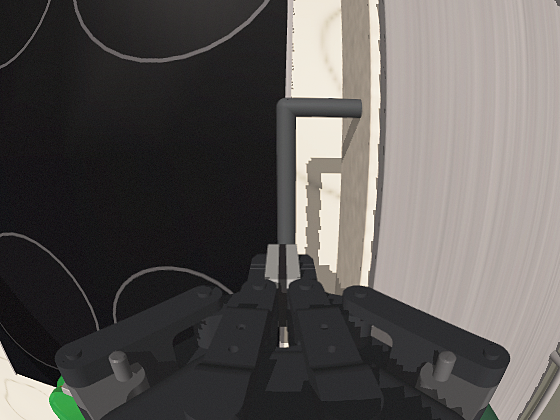

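View pics/s2.png

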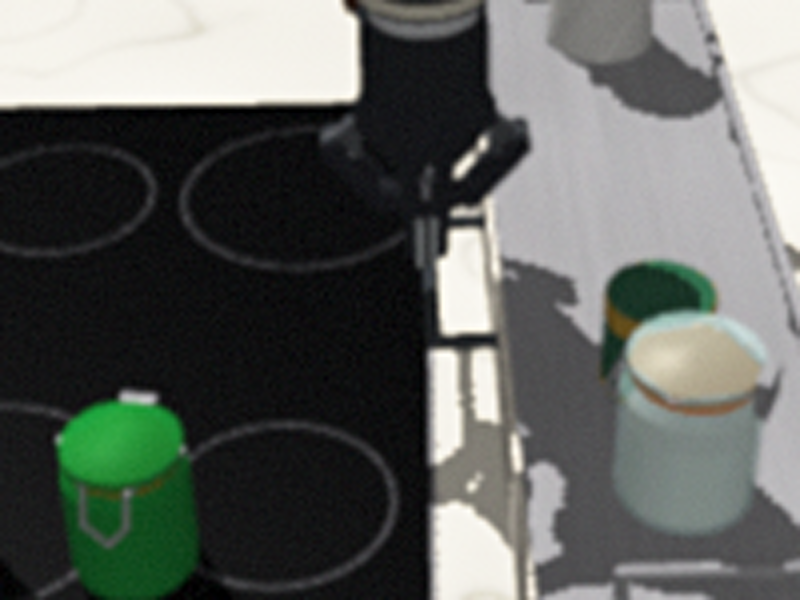

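```bash
python3 -c "
from h import *
st=readout.read_state(); 
t=st['tool_pos']; print(wproj([t,t+[0,0,.01],t+[0,0,.019],S(-.127,-.01,.065),S(-.127,.064,.065)],st).round(0))
im=cv2.imread('pics/w2.png')[:,:,::-1]; crop(im,220,200,350,320,5,'pics/w2c.png')
"
```

```text
[[282. 236.]
 [282. 243.]
 [282. 249.]
 [283. 248.]
 [282. 111.]]
```

View pics/w2c.png

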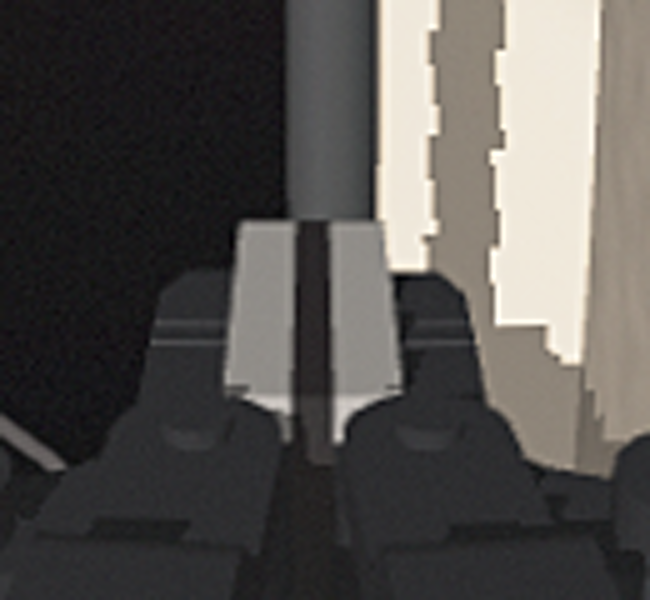

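Request:
{"method": "apply_moves", "body": {"plan": [[[0, -0.005, 0, 0, 0, 0, 1], [0, -0.01, 0, 0, 0, 0, 1], [0, -0.02, 0, 0, 0, 0, 1], [0, -0.02, 0, 0, 0, 0, 1], [0, -0.02, 0, 0, 0, 0, 1], [0, -0.02, 0, 0, 0, 0, 1], [0, -0.02, 0, 0, 0, 0, 1], [0, -0.02, 0, 0, 0, 0, 1]]]}}

```text
time: 2.97
tool_pos: [0.5377, -0.0396, 0.0503]
tcp_rot: [2.196, 2.247, 0.0]
wrist_force: [-0.5, -0.6, -0.0]
width: 0.003
```

```bash
python3 -c "
from h import *
mv(S(-.246,0.003,.05))
st=readout.read_state(); im=read_camera('wrist'); cv2.imwrite('pics/w3.png',im[:,:,::-1])
"
```

```text
t 2.97 w 0.003 TCPshelf [-0.1491 -0.0075  0.0503] F [-0.5 -0.6 -0. ] q [-0.12  0.15  2.03 -0.    0.96 -0.14]
MOVE [0.01, -0.097, 0.0003] [0.0001, 0.0, -0.0018] rows 2.3
```

View pics/w3.png

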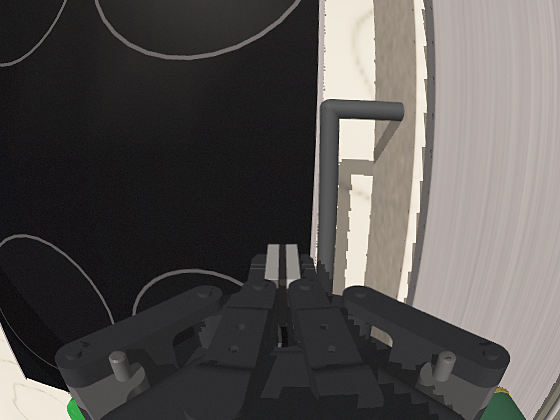

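```bash
python3 -c "
from h import *
st=readout.read_state(); Rm=R.from_rotvec(st['tcp_rot'])
for x in (0,.011):
  for h in (-.02,0,.01,.02,.03,.04): print(x,h,wproj(st['tool_pos']+Rm.apply([x,.0,-h]),st).round(0), [ (wproj(st['tool_pos']+Rm.apply([x,.005,-h]),st)-wproj(st['tool_pos']+Rm.apply([x,-.005,-h]),st))[0,0].round(1)])
crop(cv2.imread('pics/w3.png')[:,:,::-1],230,225,340,320,6,'pics/w3c.png')
im=read_camera('scene'); crop(im,240,170,340,270,6,'pics/s3.png')
for q in ([0,0,0],[.011,0,0]): 
  p=st['tool_pos']+Rm.apply(q); u=proj('scene',p)[0]; print(u,(u-[240,170])*6)
"
```

```text
0 -0.02 [[282. 225.]] [np.float64(15.4)]
0 0 [[282. 236.]] [np.float64(17.0)]
0 0.01 [[282. 243.]] [np.float64(17.8)]
0 0.02 [[282. 250.]] [np.float64(18.8)]
0 0.03 [[282. 258.]] [np.float64(19.9)]
0 0.04 [[282. 267.]] [np.float64(21.0)]
0.011 -0.02 [[282. 209.]] [np.float64(15.7)]
0.011 0 [[282. 219.]] [np.float64(17.3)]
0.011 0.01 [[282. 224.]] [np.float64(18.2)]
0.011 0.02 [[282. 231.]] [np.float64(19.2)]
0.011 0.03 [[282. 238.]] [np.float64(20.4)]
0.011 0.04 [[282. 245.]] [np.float64(21.6)]
[278.90344034 227.09089282] [233.42064207 342.54535692]
[278.83714859 224.40832794] [233.02289157 326.44996764]
```

View pics/w3c.png

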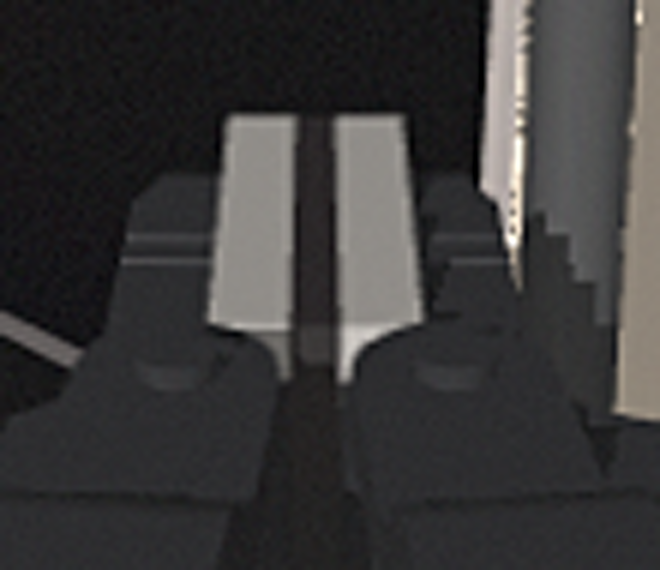

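View pics/s3.png

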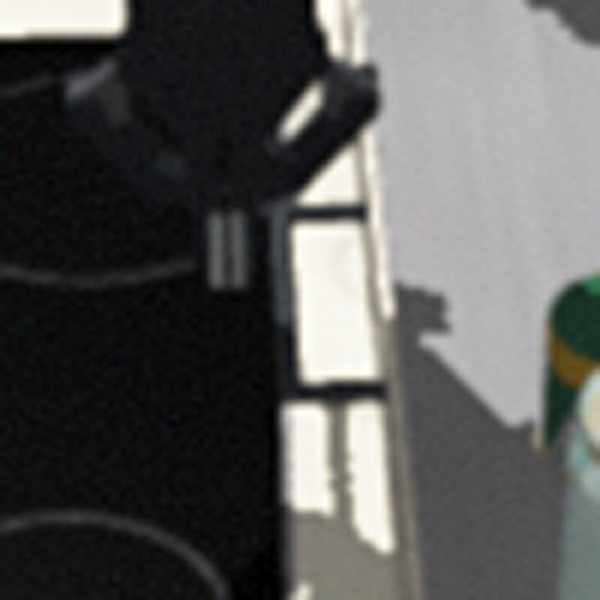

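```bash
python3 -c "
from h import *
st=readout.read_state(); Rm=R.from_rotvec(st['tcp_rot'])
print(st['tool_pos'])
for x in (0,-.011):
  for h in (0,.01,.02,.03,.04,.05): print(x,h,((proj('scene',st['tool_pos']+Rm.apply([x,.0,-h]))[0]-[240,170])*6).round(0))
"
```

```text
[ 0.53770032 -0.03957951  0.05025177]
0 0 [233. 343.]
0 0.01 [233. 324.]
0 0.02 [232. 305.]
0 0.03 [232. 285.]
0 0.04 [231. 266.]
0 0.05 [231. 246.]
-0.011 0 [234. 359.]
-0.011 0.01 [233. 340.]
-0.011 0.02 [233. 321.]
-0.011 0.03 [232. 301.]
-0.011 0.04 [232. 282.]
-0.011 0.05 [231. 262.]
```

Neither grip closed on the bar: both cameras place the shut fingertips about 37 mm short of the reported TCP (wrist row 244 vs 219 predicted, scene row 218 vs 229), and the bar didn't move. I'll treat the real tips as TCP−37 mm and verify going down in steps.

Request:
{"method": "apply_moves", "body": {"plan": [[[0.005, 0, -0.035, 0, 0, 0, 1], [0.01, 0, -0.045, 0, 0, 0, 0.3], [0.01, 0.022, -0.045, 0, 0, 0, 0.3], [0.01, 0.022, -0.045, 0, 0, 0, 0.3], [0.01, 0.022, -0.045, 0, 0, 0, 0.3], [0.01, 0.022, -0.045, 0, 0, 0, 0.3], [0.01, 0.022, -0.045, 0, 0, 0, 0.3], [0.01, 0.022, -0.045, 0, 0, 0, 0.3]]]}}

```text
time: 3.73
tool_pos: [0.5583, -0.029, 0.0946]
tcp_rot: [-2.195, -2.246, 0.001]
wrist_force: [0.8, -0.5, -0.2]
width: 0.352
```

```bash
python3 -c "
from h import *
st=readout.read_state(); im=read_camera('wrist'); cv2.imwrite('pics/w4.png',im[:,:,::-1])
print(wproj([S(-.127,-.062,.065),S(-.127,.062,.065),S(-.122,.062,.065)],st).round(0))
mv(S(-.126,0,.01))"
```

```text
[[284. 301.]
 [284. 131.]
 [291. 131.]]
t 3.78 w 0.351 TCPshelf [-0.1281  0.0024  0.0947] F [-0.6  0.4 -0.1] q [-0.1   0.13  1.96  0.    1.06 -0.12]
MOVE [-0.0024, 0.0022, 0.0847] [-0.0004, -0.0001, -0.0019] rows 2.0
```

View pics/w4.png

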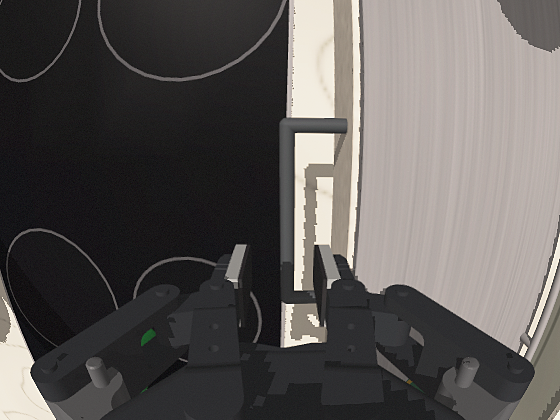

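Request:
{"method": "apply_moves", "body": {"plan": [[[0, 0.003, 0.03, 0, 0, 0, 0.3], [0, 0.003, 0.05, 0, 0, 0, 0.3], [0, 0.003, 0.06, 0, 0, 0, 0.3], [0, 0.003, 0.07, 0, 0, 0, 0.3], [0, 0.003, 0.08, 0, 0, 0, 0.3], [0, 0.003, 0.08, 0, 0, 0, 0.3], [0, 0.003, 0.08, 0, 0, 0, 1], [0, 0.003, 0.08, 0, 0, 0, 1]]]}}

```text
time: 4.45
tool_pos: [0.5645, -0.0292, 0.0176]
tcp_rot: [2.193, 2.244, 0.004]
wrist_force: [-1.9, 0.6, 9.7]
width: 0.097
```

Request:
{"method": "apply_moves", "body": {"plan": [[[0, 0, 0, 0, 0, 0, 1], [0, 0, 0, 0, 0, 0, 1], [0, 0, 0, 0, 0, 0, 1], [0, 0, 0, 0, 0, 0, 1], [0, 0, 0, 0, 0, 0, 1], [0, 0, 0, 0, 0, 0, 1], [0, 0, 0, 0, 0, 0, 1], [0, 0, 0, 0, 0, 0, 1]]]}}

```text
time: 5.12
tool_pos: [0.5646, -0.0292, 0.0177]
tcp_rot: [2.193, 2.244, 0.004]
wrist_force: [-1.9, -0.1, 7.3]
width: 0.1
```

```bash
python3 -c "
from h import *
mv(S(-.246,0,.0147))"
```

```text
t 5.12 w 0.100 TCPshelf [-0.1219  0.0021  0.0177] F [-1.9 -0.1  7.3] q [-0.1   0.23  2.   -0.    0.91 -0.12]
MOVE [-0.0028, -0.1241, 0.0024] [0.0014, 0.0002, -0.0018] rows 3.0
```

Bar gripped now (width 0.10 ≈ 8.5–10 mm): offset confirmed. Pull.

Request:
{"method": "apply_moves", "body": {"plan": [[[0, -0.01, 0, 0, 0, 0, 1], [0, -0.025, 0, 0, 0, 0, 1], [0, -0.045, 0, 0, 0, 0, 1], [0, -0.07, 0, 0, 0, 0, 1], [0, -0.095, 0, 0, 0, 0, 1], [0, -0.112, 0, 0, 0, 0, 1], [0, -0.122, 0, 0, 0, 0, 1], [0, -0.122, 0, 0, 0, 0, 1]]]}}

```text
time: 5.78
tool_pos: [0.4406, -0.0329, 0.0176]
tcp_rot: [2.193, 2.245, 0.001]
wrist_force: [-1.6, -3.5, 9.3]
width: 0.095
```

```bash
python3 -c "
from h import *
mv(S(-.246,0,.0147))
im=read_camera('wrist'); cv2.imwrite('pics/w5.png',im[:,:,::-1])
im=read_camera('top'); crop(im,165,95,455,245,2.75,'pics/t5.png')"
```

```text
t 5.78 w 0.095 TCPshelf [-0.2459  0.0019  0.0176] F [-1.6 -3.5  9.3] q [-0.13  0.01  2.25 -0.    0.88 -0.15]
MOVE [-0.0019, -0.0001, 0.0029] [0.0011, 0.0007, -0.0016] rows 0.1
```

View pics/t5.png

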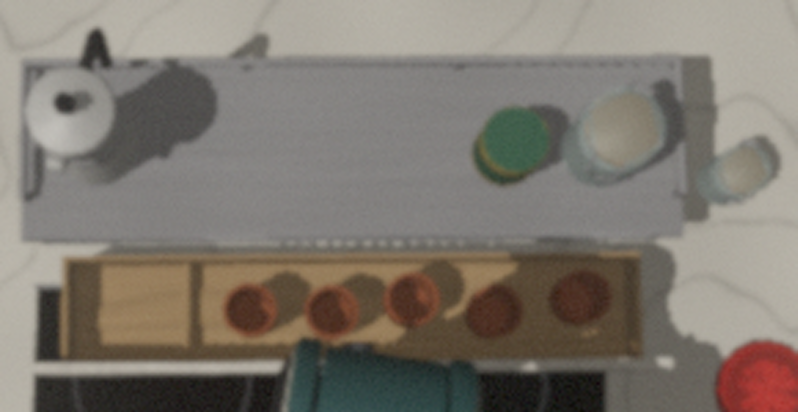

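Top view: drawer fully out, five cups at crop (250,310), (332,310), (412,300), (494,312), (580,297); left compartment empty. Release, rise.

Request:
{"method": "apply_moves", "body": {"plan": [[[0, 0, 0, 0, 0, 0, 0.3], [0, 0, 0, 0, 0, 0, 0.3], [0, 0, 0, 0, 0, 0, 0.3], [0, 0, -0.03, 0, 0, 0, 0.3], [0, 0, -0.07, 0, 0, 0, 0.3], [0, 0, -0.11, 0, 0, 0, -1], [0, 0, -0.15, 0, 0, 0, -1], [0, 0, -0.15, 0, 0, 0, -1]]]}}

```text
time: 6.55
tool_pos: [0.4461, -0.0324, 0.1738]
tcp_rot: [2.188, 2.239, 0.014]
wrist_force: [2.0, 0.8, 1.7]
width: 0.764
```

```bash
python3 -c "
from h import *
t=toS([.6836,-.1687,.16]); print(t)
mv(S(t[0],t[1],.17))"
```

```text
[-0.006928   -0.14075945  0.16      ]
t 6.55 w 0.764 TCPshelf [-0.2404  0.0023  0.1738] F [2.  0.8 1.7] q [-0.13 -0.18  2.1   0.    1.2  -0.15]
MOVE [-0.1417, 0.2342, 0.0075] [0.0045, 0.0007, -0.0018] rows 6.6
```

Request:
{"method": "apply_moves", "body": {"plan": [[[-0.142, 0.235, 0.0, 0, 0, 0, -1], [-0.142, 0.235, 0.0, 0, 0, 0, -1], [-0.142, 0.235, 0.0, 0, 0, 0, -1], [-0.142, 0.235, 0.0, 0, 0, 0, -1], [-0.142, 0.235, 0.0, 0, 0, 0, -1], [-0.142, 0.235, 0.0, 0, 0, 0, -1], [-0.142, 0.235, 0.0, 0, 0, 0, -1], [-0.142, 0.235, 0.0, 0, 0, 0, -1]]]}}

```text
time: 7.22
tool_pos: [0.682, -0.1711, 0.163]
tcp_rot: [2.197, 2.244, -0.0]
wrist_force: [0.9, -0.4, 0.4]
width: 0.997
```

```bash
python3 -c "
from h import *
t=toS([.6836,-.1687,.16])
st=readout.read_state(); im=read_camera('wrist'); cv2.imwrite('pics/w6.png',im[:,:,::-1])
print(wproj([S(t[0],t[1],.16),S(t[0]+.03,t[1],.16),S(t[0]-.03,t[1],.16),S(t[0],t[1]+.03,.16)],st).round(0))
mv(S(t[0],t[1],.09))"
```

```text
[[285. 231.]
 [335. 230.]
 [235. 231.]
 [285. 181.]]
t 7.27 w 1.004 TCPshelf [-0.011  -0.1414  0.163 ] F [-0.2  0.3  1.2] q [-0.28  0.33  1.58  0.    1.24 -0.3 ]
MOVE [0.0007, 0.0042, 0.073] [-0.0006, -0.0002, -0.0022] rows 1.8
```

View pics/w6.png

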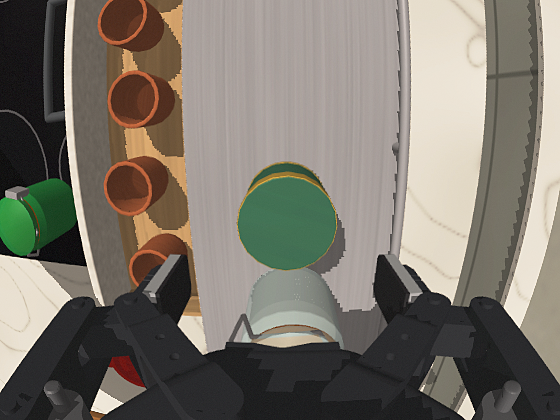

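Request:
{"method": "apply_moves", "body": {"plan": [[[0.003, 0.005, 0.02, 0, 0, 0, -1], [0.003, 0.005, 0.045, 0, 0, 0, -1], [0.003, 0.005, 0.065, 0, 0, 0, -1], [0.003, 0.005, 0.073, 0, 0, 0, -1], [0.003, 0.005, 0.073, 0, 0, 0, -1], [0.003, 0.005, 0.073, 0, 0, 0, 1], [0.003, 0.005, 0.073, 0, 0, 0, 1], [0.003, 0.005, 0.073, 0, 0, 0, 1]]], "force": 30}}

```text
time: 7.93
tool_pos: [0.6849, -0.1655, 0.0949]
tcp_rot: [2.193, 2.244, 0.003]
wrist_force: [1.1, -0.1, -1.3]
width: 0.69
```

```bash
python3 -c "
from h import *
t=toS([.6836,-.1687,.16])
st=readout.read_state(); im=read_camera('wrist'); cv2.imwrite('pics/w7.png',im[:,:,::-1])
mv(S(t[0],t[1],.09))"
```

```text
t 7.98 w 0.693 TCPshelf [-0.0057 -0.1377  0.0946] F [0.3 0.2 2.8] q [-0.27  0.39  1.63  0.    1.12 -0.3 ]
MOVE [-0.0031, -0.0013, 0.0046] [0.0011, 0.0003, -0.0018] rows 0.1
```

View pics/w7.png

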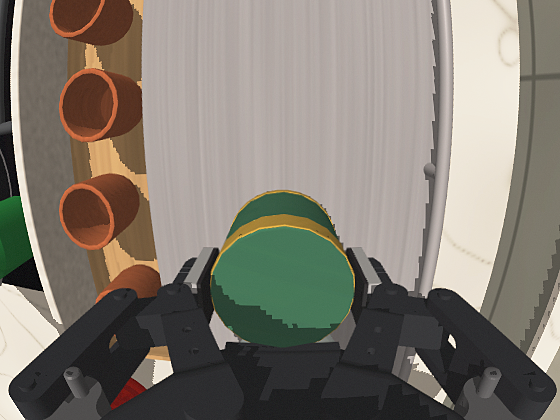

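```bash
python3 -c "
from h import *
def c(x,y): return (165+x/2.75,95+y/2.75)
for n,q,z in (('floor left edge',c(101,305),.02),('div left top',c(190,305),.038),('div right top',c(202,305),.038),('side left outer top',c(62,310),.06),('side right outer top',c(642,305),.06),('back outer top',c(350,256),.06)): print(n,toS(back('top',q,z)[0]).round(4))
for q in ((250,310),(332,310),(412,300),(494,312),(580,297)): print('cup',toS(back('top',c(*q),.076)[0]).round(4))
mv(S(-.006,-.138,.19))"
```

```text
floor left edge [-0.1386  0.2513  0.02  ]
div left top [-0.1408  0.1605  0.038 ]
div right top [-0.1409  0.1487  0.038 ]
side left outer top [-0.1469  0.281   0.06  ]
side right outer top [-0.1458 -0.2782  0.06  ]
back outer top [-0.0963  0.0035  0.06  ]
cup [-0.1495  0.0995  0.076 ]
cup [-0.15    0.0218  0.076 ]
cup [-0.141  -0.0543  0.076 ]
cup [-0.153 -0.132  0.076]
cup [-0.1392 -0.2142  0.076 ]
t 7.98 w 0.693 TCPshelf [-0.0057 -0.1377  0.0946] F [0.3 0.2 2.8] q [-0.27  0.39  1.63  0.    1.12 -0.3 ]
MOVE [-0.0004, 0.0, -0.0954] [0.0011, 0.0003, -0.0018] rows 2.3
```

Request:
{"method": "apply_moves", "body": {"plan": [[[0, 0, -0.03, 0, 0, 0, 1], [0, 0, -0.07, 0, 0, 0, 1], [0, 0, -0.095, 0, 0, 0, 1], [0, 0, -0.095, 0, 0, 0, 1], [0, 0, -0.095, 0, 0, 0, 1], [0, 0, -0.095, 0, 0, 0, 1], [0, 0, -0.095, 0, 0, 0, 1], [0, 0, -0.095, 0, 0, 0, 1]]]}}

```text
time: 8.65
tool_pos: [0.6819, -0.1648, 0.1846]
tcp_rot: [-2.193, -2.244, 0.003]
wrist_force: [-0.7, 0.1, -1.7]
width: 0.688
```

```bash
python3 -c "
from h import *
mv(S(-.148,.219,.185),90)"
```

```text
t 8.65 w 0.688 TCPshelf [-0.0086 -0.1369  0.1846] F [-0.7  0.1 -1.7] q [-0.27  0.32  1.55 -0.    1.27 -0.3 ]
MOVE [0.355, -0.1415, 0.0006] [-0.0007, -0.0013, -0.5018] rows 12.6
```

Request:
{"method": "apply_moves", "body": {"plan": [[[0.03, -0.025, 0, 0, 0, -0.03, 1], [0.06, -0.05, 0, 0, 0, -0.07, 1], [0.09, -0.07, 0, 0, 0, -0.1, 1], [0.125, -0.09, 0, 0, 0, -0.14, 1], [0.155, -0.11, 0, 0, 0, -0.17, 1], [0.185, -0.13, 0, 0, 0, -0.21, 1], [0.215, -0.141, 0, 0, 0, -0.24, 1], [0.245, -0.141, 0, 0, 0, -0.27, 1]]]}}

```text
time: 9.32
tool_pos: [0.5331, 0.0775, 0.1856]
tcp_rot: [-1.069, -2.95, 0.003]
wrist_force: [0.3, 1.0, -2.4]
width: 0.693
```

```bash
python3 -c "
from h import *
mv(S(-.148,.219,.185),90)"
```

```text
t 9.32 w 0.693 TCPshelf [-0.1504  0.1096  0.1856] F [ 0.3  1.  -2.4] q [ 0.1   0.02  1.9  -0.    1.23 -0.78]
MOVE [0.0707, 0.0835, 0.0006] [-0.0006, -0.0012, -0.2304] rows 5.8
```

Request:
{"method": "apply_moves", "body": {"plan": [[[0.03, 0.03, 0, 0, 0, -0.04, 1], [0.05, 0.06, 0, 0, 0, -0.08, 1], [0.07, 0.083, 0, 0, 0, -0.12, 1], [0.07, 0.083, 0, 0, 0, -0.16, 1], [0.07, 0.083, 0, 0, 0, -0.2, 1], [0.07, 0.083, 0, 0, 0, -0.23, 1], [0.07, 0.083, 0, 0, 0, -0.23, 1], [0.07, 0.083, 0, 0, 0, -0.23, 1]]]}}

```text
time: 9.98
tool_pos: [0.5359, 0.1849, 0.186]
tcp_rot: [0.032, -3.139, 0.001]
wrist_force: [0.4, 0.5, -2.0]
width: 0.691
```

```bash
python3 -c "
from h import *
st=readout.read_state(); im=read_camera('wrist'); cv2.imwrite('pics/w8.png',im[:,:,::-1])
print(wproj([S(-.148,.219,.02),S(-.198,.219-.055,.02),S(-.198,.219+.055,.02),S(-.098,.219-.055,.02),S(-.198,.164,.038),S(-.098,.164,.038)],st).round(0))
mv(S(-.148,.219,.018),90)
im=read_camera('top'); crop(im,165,95,455,245,2.75,'pics/t8.png')"
```

```text
[[283. 176.]
 [231. 131.]
 [334. 130.]
 [235. 221.]
 [228. 132.]
 [232. 226.]]
t 10.03 w 0.694 TCPshelf [-0.1442  0.2168  0.1862] F [-0.1  0.1 -2.4] q [ 0.29  0.07  1.85  0.    1.23 -1.3 ]
MOVE [0.0035, 0.0022, 0.1682] [-0.0001, -0.0006, -0.0027] rows 4.0
```

View pics/w8.png

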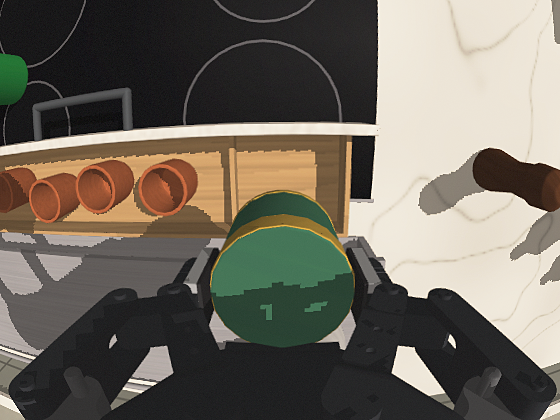

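View pics/t8.png

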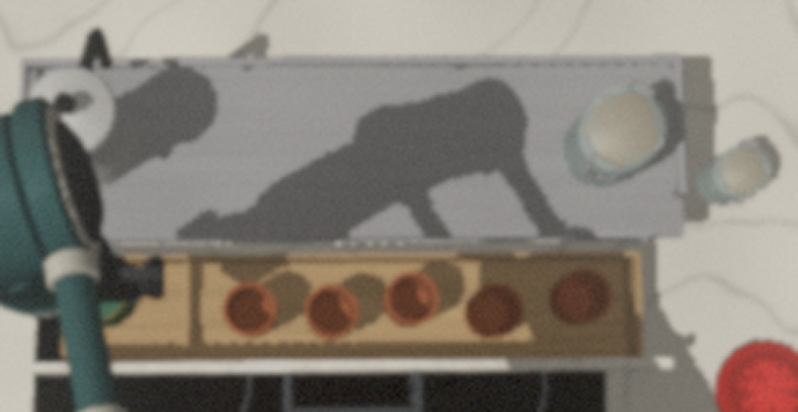

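Wrist view: divider at column 233 as predicted, left wall at 345; tin (283,285) heads for the middle. Lower.

Request:
{"method": "apply_moves", "body": {"plan": [[[0.004, 0.002, 0.04, 0, 0, -0.003, 1], [0.004, 0.002, 0.075, 0, 0, -0.003, 1], [0.004, 0.002, 0.105, 0, 0, -0.003, 1], [0.004, 0.002, 0.13, 0, 0, -0.003, 1], [0.004, 0.002, 0.148, 0, 0, -0.003, 1], [0.004, 0.002, 0.16, 0, 0, -0.003, 1], [0.004, 0.002, 0.165, 0, 0, -0.003, 1], [0.004, 0.002, 0.165, 0, 0, -0.003, 1]]]}}

```text
time: 10.75
tool_pos: [0.5319, 0.1865, 0.0212]
tcp_rot: [0.049, -3.139, 0.001]
wrist_force: [-0.2, 0.5, -1.8]
width: 0.69
```

```bash
python3 -c "
from h import *
mv(S(-.148,.219,.016),90)"
```

```text
t 10.75 w 0.690 TCPshelf [-0.1484  0.2186  0.0212] F [-0.2  0.5 -1.8] q [ 0.29  0.23  2.    0.    0.92 -1.31]
MOVE [-0.0004, 0.0004, 0.0052] [-0.0002, -0.0007, 0.0008] rows 0.1
```

Request:
{"method": "apply_moves", "body": {"plan": [[[0, 0, 0.003, 0, 0, 0, 1], [0, 0, 0.005, 0, 0, 0, 1], [0, 0, 0.006, 0, 0, 0, 1], [0, 0, 0.006, 0, 0, 0, 1], [0, 0, 0.006, 0, 0, 0, 1], [0, 0, 0.006, 0, 0, 0, 1], [0, 0, 0.006, 0, 0, 0, 1], [0, 0, 0.006, 0, 0, 0, 1]]]}}

```text
time: 11.42
tool_pos: [0.5328, 0.187, 0.0165]
tcp_rot: [-0.051, 3.141, 0.0]
wrist_force: [0.6, 0.1, -1.2]
width: 0.695
```

```bash
python3 -c "
from h import *
mv(S(-.148,.219,.016),90)"
```

```text
t 11.42 w 0.695 TCPshelf [-0.1475  0.2191  0.0165] F [ 0.6  0.1 -1.2] q [ 0.29  0.23  2.    0.    0.91 -1.31]
MOVE [0.0005, -0.0001, 0.0005] [0.0, 0.0001, 0.0012] rows 0.0
```

Request:
{"method": "apply_moves", "body": {"plan": [[[0, 0, 0.002, 0, 0, 0, 1], [0, 0, 0.002, 0, 0, 0, 1], [0, 0, 0.002, 0, 0, 0, -0.7], [0, 0, 0.002, 0, 0, 0, -0.7], [0, 0, 0.002, 0, 0, 0, -0.7], [0, 0, 0.002, 0, 0, 0, -0.7], [0, 0, -0.02, 0, 0, 0, -0.7], [0, 0, -0.04, 0, 0, 0, -0.7]]]}}

```text
time: 12.08
tool_pos: [0.531, 0.1865, 0.0552]
tcp_rot: [0.051, -3.137, 0.002]
wrist_force: [0.1, 0.4, 1.0]
width: 0.853
```

Request:
{"method": "apply_moves", "body": {"plan": [[[0, 0, -0.04, 0, 0, 0, -0.7], [0, 0, -0.08, 0, 0, 0, -0.7], [0, 0, -0.12, 0, 0, 0, -0.7], [-0.02, -0.03, -0.12, 0, 0, 0, -0.5], [-0.02, -0.06, -0.12, 0, 0, 0, -0.5], [-0.02, -0.09, -0.12, 0, 0, 0, -0.5], [-0.02, -0.12, -0.12, 0, 0, 0, -0.5], [-0.02, -0.12, -0.12, 0, 0, 0, -0.5]]]}}

```text
time: 12.75
tool_pos: [0.5566, 0.0631, 0.1764]
tcp_rot: [-0.045, 3.141, -0.004]
wrist_force: [0.3, 1.0, -0.8]
width: 0.75
```

```bash
python3 -c "
from h import *
mv(S(-.148,.1,.16),90)
st=readout.read_state(); im=read_camera('wrist'); cv2.imwrite('pics/w9.png',im[:,:,::-1])
im=read_camera('scene'); crop(im,230,100,400,300,3,'pics/s9.png')
print('tin',wproj([S(-.148,.219,.08),S(-.198,.1,.086),S(-.098,.1,.06)],st))
"
```

```text
t 12.75 w 0.750 TCPshelf [-0.1272  0.0946  0.1764] F [ 0.3  1.  -0.8] q [ 0.07  0.06  1.87 -0.    1.21 -1.53]
MOVE [0.0208, 0.0054, 0.0164] [-0.0008, 0.0, 0.0001] rows 0.6
tin [[417.83213548 173.47962832]
 [287.70655774 112.83156062]
 [286.86772706 219.41434898]]
```

View pics/w9.png

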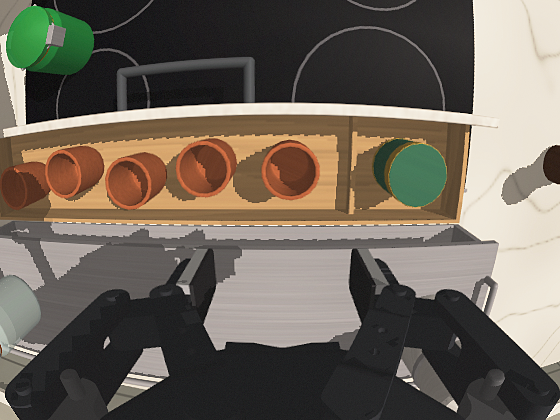

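View pics/s9.png

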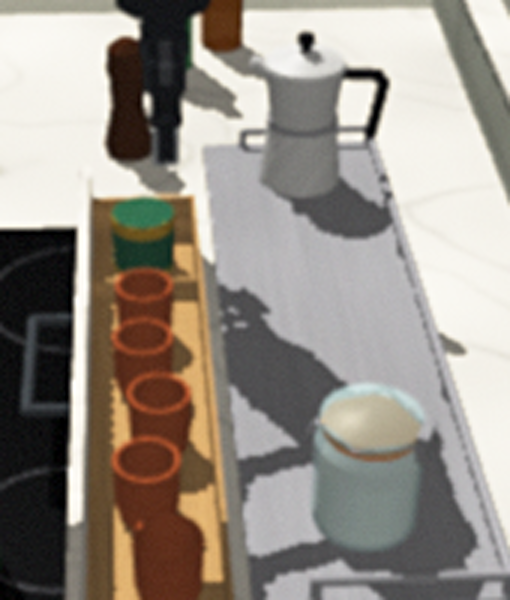

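```bash
python3 -c "
from h import *
im=read_camera('scene'); im=np.clip(im.astype(float)*1.6,0,255).astype(np.uint8); crop(im,230,220,380,330,5,'pics/s10.png')
im=cv2.imread('pics/w9.png')[:,:,::-1]; crop(np.clip(im*1.4,0,255).astype(np.uint8),0,120,330,220,2.4,'pics/w9c.png')
"
```

```text
(no output)
```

View pics/s10.png

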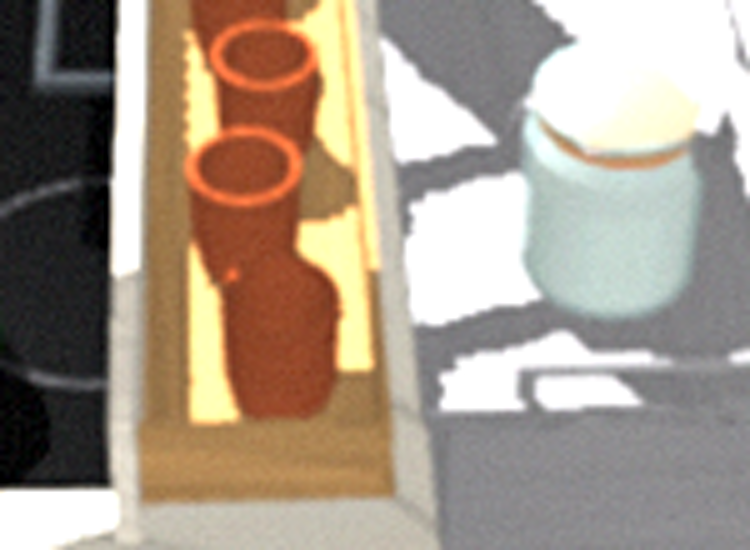

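View pics/w9c.png

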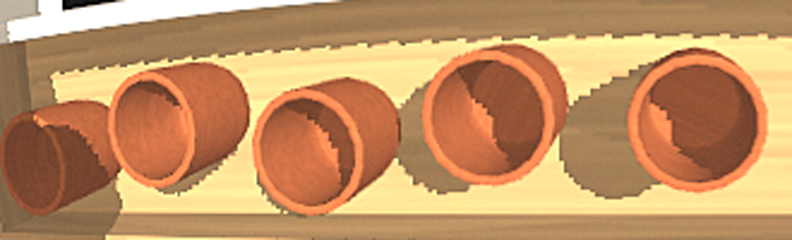

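```bash
python3 -c "
from h import *
st=readout.read_state()
q=np.array([(698,122),(488,120),(310,150),(152,127),(32,163)])/2.4+[0,120]
w=wback(q,.076,st)
for p in w: print(toS(p).round(4))
print('tin',toS(wback((417,173),.08,st)[0]).round(4))
print('pot/jar',toS([.6820,.2101,0]).round(4),toS([.6856,-.2539,0]).round(4))
mv(S(-.146,.1,.1),90)
"
```

```text
[-0.1478  0.1078  0.076 ]
[-0.149   0.0304  0.076 ]
[-0.1386 -0.0444  0.076 ]
[-0.1505 -0.1243  0.076 ]
[-0.1364 -0.2088  0.076 ]
tin [-0.1486  0.223   0.08  ]
pot/jar [0.0023 0.2379 0.    ] [-0.0074 -0.226   0.    ]
t 12.90 w 0.751 TCPshelf [-0.1272  0.0991  0.1762] F [1.1 0.6 0.5] q [ 0.08  0.06  1.87  0.    1.21 -1.53]
MOVE [0.0188, 0.0009, 0.0762] [0.0002, -0.0, 0.0008] rows 1.9
```

Request:
{"method": "apply_moves", "body": {"plan": [[[0.02, 0.003, 0.03, 0, 0, 0, -0.55], [0.02, 0.003, 0.06, 0, 0, 0, -0.55], [0.02, 0.003, 0.08, 0, 0, 0, -0.55], [0.02, 0.003, 0.08, 0, 0, 0, -0.55], [0.02, 0.003, 0.08, 0, 0, 0, -0.55], [0.02, 0.003, 0.08, 0, 0, 0, -0.55], [0.02, 0.003, 0.08, 0, 0, 0, -0.55], [0.02, 0.003, 0.08, 0, 0, 0, -0.55]]], "force": 25}}

```text
time: 13.57
tool_pos: [0.5383, 0.0704, 0.0983]
tcp_rot: [-0.051, 3.138, 0.0]
wrist_force: [0.4, -0.1, 0.4]
width: 0.778
```

```bash
python3 -c "
from h import *
st=readout.read_state(); im=read_camera('wrist'); cv2.imwrite('pics/w11.png',im[:,:,::-1])
print('cup A rim at -.148,.102',wproj([S(-.148,.102,.076),S(-.148,.128,.076),S(-.174,.102,.076)],st).round(0))
mv(S(-.148,.102,.004),90)
"
```

```text
cup A rim at -.148,.102 [[280. 218.]
 [320. 219.]
 [280. 179.]]
t 13.62 w 0.774 TCPshelf [-0.1456  0.1023  0.0981] F [-0.4  1.2  0.2] q [ 0.08  0.09  1.99  0.    1.05 -1.52]
MOVE [0.0027, -0.0003, 0.0941] [0.0001, 0.001, 0.0012] rows 2.3
```

View pics/w11.png

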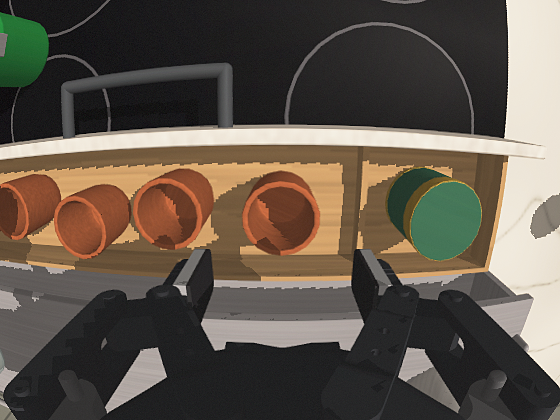

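Request:
{"method": "apply_moves", "body": {"plan": [[[0.002, 0.002, 0.03, 0, 0, 0, -0.48], [0.002, 0.002, 0.05, 0, 0, 0, -0.48], [0.002, 0.002, 0.07, 0, 0, 0, -0.48], [0.002, 0.002, 0.085, 0, 0, 0, -0.48], [0.002, 0.002, 0.093, 0, 0, 0, -0.48], [0.002, 0.002, 0.093, 0, 0, 0, -0.48], [0.002, 0.002, 0.093, 0, 0, 0, 1], [0.002, 0.002, 0.093, 0, 0, 0, 1]]]}}

```text
time: 14.28
tool_pos: [0.5358, 0.072, 0.0046]
tcp_rot: [-0.05, 3.139, 0.0]
wrist_force: [0.7, 0.1, -0.8]
width: 0.586
```

Request:
{"method": "apply_moves", "body": {"plan": [[[0, 0, 0, 0, 0, 0, 1], [0, 0, 0, 0, 0, 0, 1], [0, 0, 0, 0, 0, 0, 1], [0, 0, -0.02, 0, 0, 0, 1], [0, 0, -0.05, 0, 0, 0, 1], [0, 0, -0.08, 0, 0, 0, 1], [0, 0, -0.12, 0, 0, 0, 1], [0, 0, -0.16, 0, 0, 0, 1]]]}}

```text
time: 14.95
tool_pos: [0.5332, 0.0718, 0.1642]
tcp_rot: [0.051, -3.139, 0.0]
wrist_force: [1.0, 0.3, 0.2]
width: 0.584
```

```bash
python3 -c "
from h import *
st=readout.read_state(); im=read_camera('wrist'); cv2.imwrite('pics/w12.png',im[:,:,::-1])
mv(S(0,.146,.165),0)
"
```

```text
t 15.00 w 0.583 TCPshelf [-0.144   0.1044  0.1746] F [2.3 0.6 4.4] q [ 0.09  0.02  1.92  0.    1.19 -1.52]
MOVE [-0.144, 0.041, 0.0116] [0.0036, 0.0032, 0.5012] rows 12.6
```

View pics/w12.png

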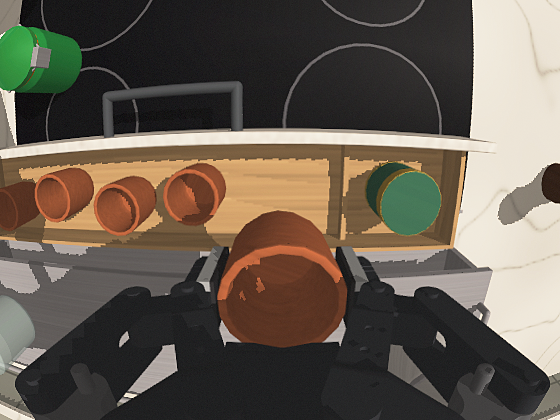

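Request:
{"method": "apply_moves", "body": {"plan": [[[-0.01, 0.0, 0, 0, 0, 0.04, 1], [-0.02, 0.0, 0, 0, 0, 0.08, 1], [-0.03, 0.005, 0, 0, 0, 0.12, 1], [-0.04, 0.01, 0, 0, 0, 0.16, 1], [-0.05, 0.015, 0, 0, 0, 0.2, 1], [-0.06, 0.02, 0, 0, 0, 0.24, 1], [-0.07, 0.025, 0, 0, 0, 0.27, 1], [-0.08, 0.025, 0, 0, 0, 0.31, 1]]]}}

```text
time: 15.67
tool_pos: [0.6139, 0.1004, 0.1632]
tcp_rot: [-1.43, -2.797, -0.001]
wrist_force: [0.0, 1.0, -2.0]
width: 0.584
```

```bash
python3 -c "
from h import *
mv(S(0,.146,.165),0)
"
```

```text
t 15.67 w 0.584 TCPshelf [-0.0689  0.1303  0.1632] F [ 0.  1. -2.] q [ 0.12  0.19  1.76  0.    1.2  -0.5 ]
MOVE [-0.0257, 0.0658, -0.0018] [0.0001, -0.0002, 0.1899] rows 4.8
```

Request:
{"method": "apply_moves", "body": {"plan": [[[-0.005, 0.015, 0, 0, 0, 0.04, 1], [-0.01, 0.03, 0, 0, 0, 0.08, 1], [-0.017, 0.045, 0, 0, 0, 0.12, 1], [-0.024, 0.06, 0, 0, 0, 0.16, 1], [-0.024, 0.06, 0, 0, 0, 0.19, 1], [-0.024, 0.06, 0, 0, 0, 0.19, 1], [-0.024, 0.06, 0, 0, 0, 0.19, 1], [-0.024, 0.06, 0, 0, 0, 0.19, 1]]]}}

```text
time: 16.33
tool_pos: [0.6757, 0.1154, 0.163]
tcp_rot: [-2.182, -2.26, 0.001]
wrist_force: [-0.8, -0.8, -0.9]
width: 0.582
```

```bash
python3 -c "
from h import *
mv(S(0,.146,.085),0)
"
```

```text
t 16.33 w 0.582 TCPshelf [-0.0067  0.1434  0.163 ] F [-0.8 -0.8 -0.9] q [0.13 0.3  1.61 0.   1.23 0.1 ]
MOVE [0.0025, 0.0068, 0.078] [-0.0002, 0.0, 0.0021] rows 1.9
```

Lower, open partly (to 64 mm), and rise in the next call.

Request:
{"method": "apply_moves", "body": {"plan": [[[0.0025, 0.006, 0.02, 0, 0, 0.002, 1], [0.0025, 0.006, 0.045, 0, 0, 0.002, 1], [0.0025, 0.006, 0.062, 0, 0, 0.002, 1], [0.0025, 0.006, 0.072, 0, 0, 0.002, 1], [0.0025, 0.006, 0.076, 0, 0, 0.002, 1], [0.0025, 0.006, 0.076, 0, 0, 0.002, 1], [0.0025, 0.006, 0.076, 0, 0, 0.002, 1], [0.0025, 0.006, 0.076, 0, 0, 0.002, 1]]]}}

```text
time: 17.0
tool_pos: [0.6833, 0.1183, 0.0891]
tcp_rot: [2.19, 2.25, 0.004]
wrist_force: [0.3, 0.1, -1.1]
width: 0.582
```

```bash
python3 -c "
from h import *
mv(S(0,.146,.0845),0)
im=read_camera('wrist'); cv2.imwrite('pics/w13.png',im[:,:,::-1])
"
```

```text
t 17.00 w 0.582 TCPshelf [0.001  0.1461 0.0891] F [ 0.3  0.1 -1.1] q [ 0.14  0.37  1.66 -0.    1.1   0.11]
MOVE [-0.0001, -0.001, 0.0046] [0.0009, -0.0001, -0.0005] rows 0.1
```

View pics/w13.png

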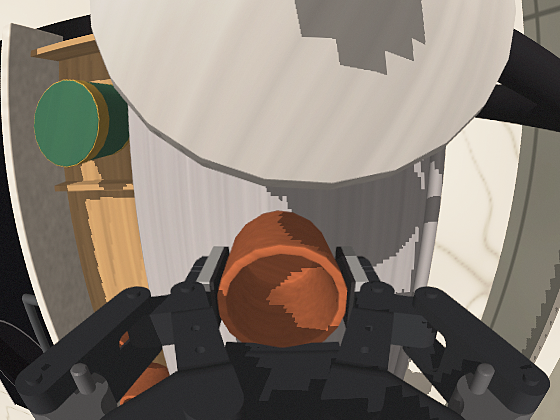

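Request:
{"method": "apply_moves", "body": {"plan": [[[0, -0.001, 0.003, 0, 0, 0, 1], [0, -0.001, 0.005, 0, 0, 0, 1], [0, -0.001, 0.005, 0, 0, 0, 1], [0, -0.001, 0.005, 0, 0, 0, 1], [0, -0.001, 0.005, 0, 0, 0, 1], [0, -0.001, 0.005, 0, 0, 0, 1], [0, -0.001, 0.005, 0, 0, 0, 1], [0, -0.001, 0.005, 0, 0, 0, 1]]]}}

```text
time: 17.72
tool_pos: [0.6819, 0.1183, 0.0841]
tcp_rot: [2.191, 2.25, 0.003]
wrist_force: [-2.5, -1.0, 6.5]
width: 0.587
```

```bash
python3 -c "
from h import *
mv(S(0,.146,.0845),0)
"
```

```text
t 17.72 w 0.587 TCPshelf [-0.0004  0.1461  0.0841] F [-2.5 -1.   6.5] q [0.14 0.38 1.67 0.   1.09 0.11]
MOVE [-0.0001, 0.0004, -0.0004] [0.0007, -0.0001, -0.0006] rows 0.0
```

Contact on the plate (6.5 N). Release and rise, then back to the drawer for cup B.

Request:
{"method": "apply_moves", "body": {"plan": [[[0, 0, 0, 0, 0, 0, -0.55], [0, 0, 0, 0, 0, 0, -0.55], [0, 0, 0, 0, 0, 0, -0.55], [0, 0, -0.02, 0, 0, 0, -0.55], [0, 0, -0.045, 0, 0, 0, -0.55], [0, 0, -0.08, 0, 0, 0, -0.55], [0, 0, -0.09, 0, 0, 0, -0.55], [0, -0.03, -0.09, 0, 0, 0, -0.55]]]}}

```text
time: 18.38
tool_pos: [0.6581, 0.1177, 0.1773]
tcp_rot: [2.187, 2.244, 0.015]
wrist_force: [-0.3, 0.5, 0.2]
width: 0.779
```

```bash
python3 -c "
from h import *
mv(S(-.148,.026,.15),90)
"
```

```text
t 18.38 w 0.779 TCPshelf [-0.0242  0.1463  0.1773] F [-0.3  0.5  0.2] q [ 0.14  0.25  1.65 -0.    1.23  0.11]
MOVE [-0.1206, -0.1238, 0.0256] [0.0034, 0.0029, -0.5008] rows 12.6
```

Request:
{"method": "apply_moves", "body": {"plan": [[[-0.02, -0.03, 0, 0, 0, -0.04, -0.5], [-0.035, -0.055, 0, 0, 0, -0.08, -0.5], [-0.05, -0.075, 0, 0, 0, -0.12, -0.5], [-0.07, -0.09, 0, 0, 0, -0.16, -0.5], [-0.09, -0.105, 0, 0, 0, -0.2, -0.5], [-0.11, -0.12, 0, 0, 0, -0.24, -0.5], [-0.12, -0.12, 0.0, 0, 0, -0.27, -0.5], [-0.12, -0.12, 0.0, 0, 0, -0.31, -0.5]]]}}

```text
time: 19.05
tool_pos: [0.5334, -0.0079, 0.172]
tcp_rot: [0.88, 3.016, -0.001]
wrist_force: [0.1, -0.2, 0.1]
width: 0.75
```

```bash
python3 -c "
from h import *
mv(S(-.148,.026,.1),90)
"
```

```text
t 19.05 w 0.750 TCPshelf [-0.1525  0.0243  0.172 ] F [ 0.1 -0.2  0.1] q [-0.06  0.01  1.93 -0.    1.2  -1.06]
MOVE [-0.0027, 0.004, 0.072] [-0.0003, 0.0, -0.1899] rows 4.8
```

Request:
{"method": "apply_moves", "body": {"plan": [[[-0.003, 0.003, 0.03, 0, 0, -0.04, -0.5], [-0.003, 0.003, 0.05, 0, 0, -0.08, -0.5], [-0.003, 0.003, 0.072, 0, 0, -0.12, -0.5], [-0.003, 0.003, 0.072, 0, 0, -0.16, -0.5], [-0.003, 0.003, 0.072, 0, 0, -0.19, -0.5], [-0.003, 0.003, 0.072, 0, 0, -0.19, -0.5], [-0.003, 0.003, 0.072, 0, 0, -0.19, -0.5], [-0.003, 0.003, 0.072, 0, 0, -0.19, -0.5]]]}}

```text
time: 19.72
tool_pos: [0.5388, -0.005, 0.1005]
tcp_rot: [-0.037, 3.141, -0.0]
wrist_force: [0.3, 0.1, 1.0]
width: 0.751
```

```bash
python3 -c "
from h import *
st=readout.read_state(); im=read_camera('wrist'); cv2.imwrite('pics/w14.png',im[:,:,::-1])
print(wproj([S(-.148,.026,.076),S(-.148,.052,.076),S(-.174,.026,.076)],st).round(0))
mv(S(-.148,.026,.004),90)
"
```

```text
[[279. 220.]
 [318. 220.]
 [279. 181.]]
t 19.77 w 0.748 TCPshelf [-0.147   0.0271  0.1006] F [-0.4 -0.3  0.3] q [-0.06  0.09  1.99 -0.    1.06 -1.65]
MOVE [0.0011, -0.0011, 0.0966] [-0.0, 0.0003, -0.0015] rows 2.3
```

View pics/w14.png

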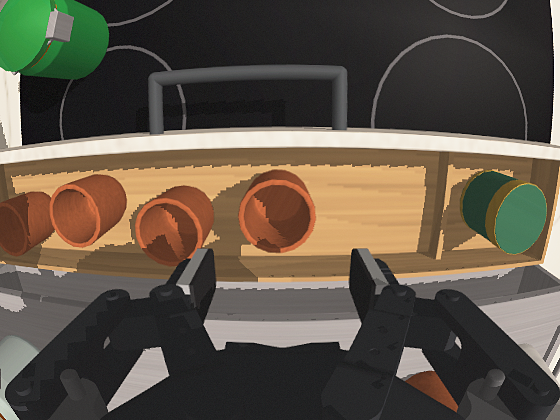

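B's rim is at (278,215): x≈-0.151, y≈0.026; neighbour C is close at (169,230), so I tilt the jaws 20° to keep that finger away from it.

Request:
{"method": "apply_moves", "body": {"plan": [[[0.004, 0, 0, 0, 0, 0.04, -0.48], [0.004, 0, 0, 0, 0, 0.08, -0.48], [0.004, 0, 0.01, 0, 0, 0.111, -0.48], [0.004, 0, 0.04, 0, 0, 0.111, -0.48], [0.004, 0, 0.06, 0, 0, 0.111, -0.48], [0.004, 0, 0.08, 0, 0, 0.111, -0.48], [0.004, 0, 0.094, 0, 0, 0.111, -0.48], [0.004, 0, 0.094, 0, 0, 0.111, -0.48]]]}}

```text
time: 20.43
tool_pos: [0.5315, -0.0049, 0.0032]
tcp_rot: [-0.506, -3.095, 0.001]
wrist_force: [-0.8, 0.4, -0.8]
width: 0.738
```

Request:
{"method": "apply_moves", "body": {"plan": [[[0, 0, 0.002, 0, 0, 0, 1], [0, 0, 0.002, 0, 0, 0, 1], [0, 0, 0.002, 0, 0, 0, 1], [0, 0, 0.002, 0, 0, 0, 1], [0, 0, -0.03, 0, 0, 0, 1], [0, 0, -0.07, 0, 0, 0, 1], [0, 0, -0.11, 0, 0, 0, 1], [0, 0, -0.15, 0, 0, 0, 1]]]}}

```text
time: 21.1
tool_pos: [0.5341, -0.0049, 0.1585]
tcp_rot: [0.505, 3.1, 0.0]
wrist_force: [1.4, 0.3, -1.0]
width: 0.585
```

```bash
python3 -c "
from h import *
mv(S(0,.076,.165),0)
im=read_camera('wrist'); cv2.imwrite('pics/w15.png',im[:,:,::-1])
"
```

```text
t 21.10 w 0.585 TCPshelf [-0.1516  0.0272  0.1585] F [ 1.4  0.3 -1. ] q [-0.06  0.02  1.95  0.    1.17 -1.3 ]
MOVE [-0.1256, 0.098, -0.0065] [0.0001, 0.0, 0.3881] rows 9.8
```

View pics/w15.png

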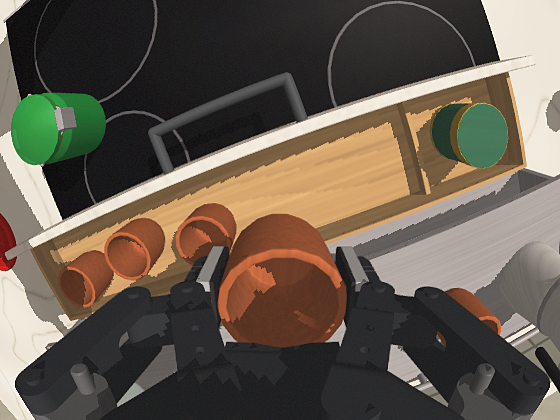

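Request:
{"method": "apply_moves", "body": {"plan": [[[-0.02, 0.015, 0, 0, 0, 0.04, 1], [-0.04, 0.03, 0, 0, 0, 0.08, 1], [-0.06, 0.045, 0, 0, 0, 0.12, 1], [-0.075, 0.06, 0, 0, 0, 0.16, 1], [-0.09, 0.075, 0, 0, 0, 0.2, 1], [-0.105, 0.085, 0, 0, 0, 0.24, 1], [-0.12, 0.095, 0, 0, 0, 0.28, 1], [-0.125, 0.097, 0, 0, 0, 0.31, 1]]]}}

```text
time: 21.82
tool_pos: [0.6864, 0.0484, 0.1567]
tcp_rot: [1.903, 2.498, 0.003]
wrist_force: [0.8, -0.3, -0.3]
width: 0.588
```

```bash
python3 -c "
from h import *
mv(S(0,.076,.1),0)
"
```

```text
t 21.82 w 0.588 TCPshelf [0.002  0.0761 0.1567] F [ 0.8 -0.3 -0.3] q [ 0.03  0.31  1.62  0.    1.21 -0.23]
MOVE [0.0004, -0.0022, 0.0567] [0.0009, -0.0, 0.0764] rows 1.9
```

Request:
{"method": "apply_moves", "body": {"plan": [[[0, -0.003, 0.005, 0, 0, 0.04, 1], [0, -0.003, 0.025, 0, 0, 0.077, 1], [0, -0.003, 0.045, 0, 0, 0.077, 1], [0, -0.003, 0.06, 0, 0, 0.077, 1], [0, -0.003, 0.068, 0, 0, 0.077, 1], [0, -0.003, 0.068, 0, 0, 0.077, 1], [0, -0.003, 0.068, 0, 0, 0.077, 1], [0, -0.003, 0.068, 0, 0, 0.077, 1]]]}}

```text
time: 22.48
tool_pos: [0.6821, 0.0466, 0.0898]
tcp_rot: [2.184, 2.256, 0.003]
wrist_force: [-0.6, -0.4, -0.2]
width: 0.589
```

```bash
python3 -c "
from h import *
mv(S(0,.076,.083),0)
"
```

```text
t 22.48 w 0.589 TCPshelf [-0.0023  0.0745  0.0898] F [-0.6 -0.4 -0.2] q [ 0.03  0.36  1.69  0.    1.1  -0.  ]
MOVE [0.0015, 0.0023, 0.0068] [0.0008, -0.0, 0.0012] rows 0.2
```

Request:
{"method": "apply_moves", "body": {"plan": [[[0.001, 0.002, 0.004, 0, 0, 0, 1], [0.001, 0.002, 0.006, 0, 0, 0, 1], [0.001, 0.002, 0.007, 0, 0, 0, 1], [0.001, 0.002, 0.007, 0, 0, 0, 1], [0.001, 0.002, 0.007, 0, 0, 0, 1], [0.001, 0.002, 0.007, 0, 0, 0, 1], [0.001, 0.002, 0.007, 0, 0, 0, 1], [0.001, 0.002, 0.007, 0, 0, 0, 1]]]}}

```text
time: 23.15
tool_pos: [0.6846, 0.0477, 0.0842]
tcp_rot: [2.183, 2.255, 0.005]
wrist_force: [-1.5, -0.4, 6.8]
width: 0.585
```

```bash
python3 -c "
from h import *
mv(S(0,.076,.083),0)
"
```

```text
t 23.15 w 0.585 TCPshelf [0.0003 0.0755 0.0842] F [-1.5 -0.4  6.8] q [0.03 0.36 1.69 0.   1.09 0.  ]
MOVE [0.0005, -0.0003, 0.0012] [0.0013, -0.0, 0.0012] rows 0.0
```

Contact. Release, rise, on to cup C (at about -0.139, -0.050).

Request:
{"method": "apply_moves", "body": {"plan": [[[0, 0, 0, 0, 0, 0, -0.55], [0, 0, 0, 0, 0, 0, -0.55], [0, 0, 0, 0, 0, 0, -0.55], [0, 0, -0.02, 0, 0, 0, -0.55], [0, 0, -0.045, 0, 0, 0, -0.55], [0, 0, -0.08, 0, 0, 0, -0.55], [0, 0, -0.09, 0, 0, 0, -0.55], [0, -0.03, -0.09, 0, 0, 0, -0.55]]]}}

```text
time: 23.82
tool_pos: [0.6599, 0.0467, 0.1764]
tcp_rot: [2.179, 2.25, 0.014]
wrist_force: [-0.4, 0.3, 0.7]
width: 0.771
```

```bash
python3 -c "
from h import *
mv(S(-.139,-.05,.11),70)
"
```

```text
t 23.82 w 0.771 TCPshelf [-0.0244  0.0752  0.1764] F [-0.4  0.3  0.7] q [ 0.03  0.24  1.67 -0.    1.22  0.  ]
MOVE [-0.1248, -0.1158, 0.0649] [0.0035, 0.0025, -0.3878] rows 9.7
```

Request:
{"method": "apply_moves", "body": {"plan": [[[-0.02, -0.03, 0, 0, 0, -0.04, -0.5], [-0.035, -0.055, 0, 0, 0, -0.08, -0.5], [-0.05, -0.075, 0, 0, 0, -0.12, -0.5], [-0.07, -0.09, 0, 0, 0, -0.16, -0.5], [-0.09, -0.105, 0, 0, 0, -0.2, -0.5], [-0.11, -0.113, 0.02, 0, 0, -0.24, -0.5], [-0.124, -0.113, 0.04, 0, 0, -0.28, -0.5], [-0.124, -0.113, 0.06, 0, 0, -0.31, -0.5]]]}}

```text
time: 24.48
tool_pos: [0.544, -0.0836, 0.1112]
tcp_rot: [0.869, 3.017, -0.001]
wrist_force: [0.4, -0.3, -0.5]
width: 0.746
```

```bash
python3 -c "
from h import *
mv(S(-.139,-.05,.1),70)
"
```

```text
t 24.48 w 0.746 TCPshelf [-0.1441 -0.0517  0.1112] F [ 0.4 -0.3 -0.5] q [-0.2   0.1   1.96 -0.    1.08 -1.21]
MOVE [-0.0032, 0.0042, 0.0112] [-0.0002, 0.0008, -0.0765] rows 1.9
```

Request:
{"method": "apply_moves", "body": {"plan": [[[-0.003, 0.002, 0.005, 0, 0, -0.04, -0.5], [-0.003, 0.002, 0.008, 0, 0, -0.076, -0.5], [-0.003, 0.002, 0.008, 0, 0, -0.076, -0.5], [-0.003, 0.002, 0.008, 0, 0, -0.076, -0.5], [-0.003, 0.002, 0.008, 0, 0, -0.076, -0.5], [-0.003, 0.002, 0.008, 0, 0, -0.076, -0.5], [-0.003, 0.002, 0.008, 0, 0, -0.076, -0.5], [-0.003, 0.002, 0.008, 0, 0, -0.076, -0.5]]]}}

```text
time: 25.15
tool_pos: [0.5479, -0.0808, 0.1038]
tcp_rot: [0.51, 3.099, -0.0]
wrist_force: [-0.6, 0.4, -0.1]
width: 0.749
```

```bash
python3 -c "
from h import *
st=readout.read_state(); im=read_camera('wrist'); cv2.imwrite('pics/w16.png',im[:,:,::-1])
print(wproj([S(-.139,-.05,.076),S(-.139,-.024,.076),S(-.165,-.05,.076),S(-.15,-.129,.076)],st).round(0))
mv(S(-.139,-.05,.004),70)
"
```

```text
[[280. 222.]
 [316. 209.]
 [266. 187.]
 [171. 244.]]
t 25.20 w 0.749 TCPshelf [-0.1402 -0.0491  0.1036] F [ 0.6 -0.3 -0.7] q [-0.19  0.11  1.96  0.    1.07 -1.44]
MOVE [-0.0013, -0.0005, 0.0996] [0.0, 0.0002, -0.0019] rows 2.4
```

View pics/w16.png

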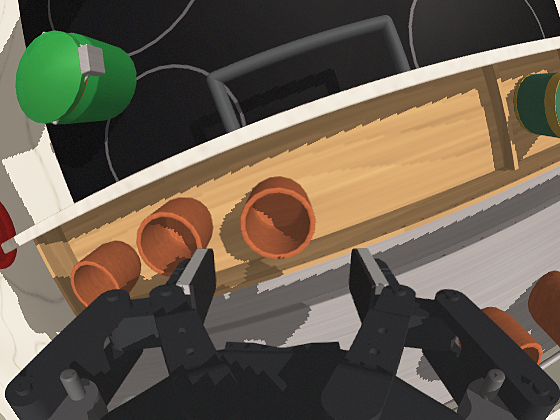

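C's rim (278,222) is where predicted; D (171,243) leaves ~8 mm room. Go down and grip.

Request:
{"method": "apply_moves", "body": {"plan": [[[-0.001, -0.001, 0.03, 0, 0, 0, -0.5], [-0.001, -0.001, 0.06, 0, 0, 0, -0.5], [-0.001, -0.001, 0.085, 0, 0, 0, -0.5], [-0.001, -0.001, 0.098, 0, 0, 0, -0.5], [-0.001, -0.001, 0.099, 0, 0, 0, -0.5], [-0.001, -0.001, 0.099, 0, 0, 0, -0.5], [-0.001, -0.001, 0.099, 0, 0, 0, 1], [-0.001, -0.001, 0.099, 0, 0, 0, 1]]]}}

```text
time: 25.87
tool_pos: [0.5502, -0.0826, 0.0064]
tcp_rot: [0.509, 3.096, -0.0]
wrist_force: [-0.5, 0.2, 0.1]
width: 0.588
```

Request:
{"method": "apply_moves", "body": {"plan": [[[0, 0, 0, 0, 0, 0, 1], [0, 0, 0, 0, 0, 0, 1], [0, 0, 0, 0, 0, 0, 1], [0, 0, -0.03, 0, 0, 0, 1], [0, 0, -0.07, 0, 0, 0, 1], [0, 0, -0.11, 0, 0, 0, 1], [0, 0, -0.15, 0, 0, 0, 1], [0, 0, -0.15, 0, 0, 0, 1]]]}}

```text
time: 26.53
tool_pos: [0.5544, -0.0833, 0.1643]
tcp_rot: [0.507, 3.084, -0.001]
wrist_force: [2.6, -0.7, 0.7]
width: 0.583
```

```bash
python3 -c "
from h import *
mv(S(0,.006,.155),0)
im=read_camera('wrist'); cv2.imwrite('pics/w17.png',im[:,:,::-1])
"
```

```text
t 26.53 w 0.583 TCPshelf [-0.1337 -0.0517  0.1643] F [ 2.6 -0.7  0.7] q [-0.19  0.06  1.9   0.    1.17 -1.44]
MOVE [-0.1052, 0.1005, 0.0112] [0.0037, 0.004, 0.3872] rows 9.7
```

View pics/w17.png

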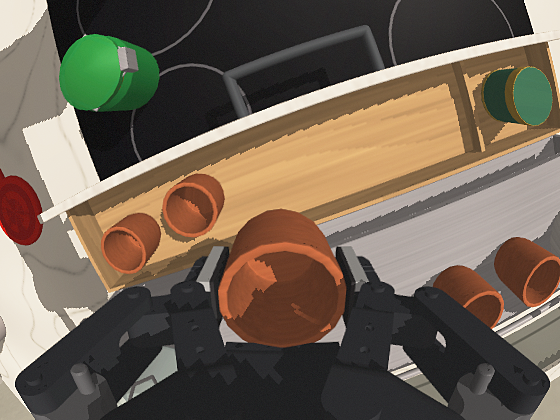

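Request:
{"method": "apply_moves", "body": {"plan": [[[-0.02, 0.015, 0, 0, 0, 0.04, 1], [-0.04, 0.03, 0, 0, 0, 0.08, 1], [-0.06, 0.045, 0, 0, 0, 0.12, 1], [-0.075, 0.06, 0, 0, 0, 0.16, 1], [-0.09, 0.075, 0, 0, 0, 0.2, 1], [-0.1, 0.085, 0, 0, 0, 0.24, 1], [-0.105, 0.095, 0, 0, 0, 0.28, 1], [-0.105, 0.1, 0, 0, 0, 0.31, 1]]]}}

```text
time: 27.25
tool_pos: [0.6797, -0.02, 0.1516]
tcp_rot: [-1.906, -2.494, 0.002]
wrist_force: [0.1, -0.4, -0.2]
width: 0.589
```

```bash
python3 -c "
from h import *
mv(S(0,.006,.09),0)
"
```

```text
t 27.25 w 0.589 TCPshelf [-0.0066  0.008   0.1516] F [ 0.1 -0.4 -0.2] q [-0.07  0.3   1.64  0.    1.21 -0.33]
MOVE [-0.0035, 0.0061, 0.0616] [-0.0009, -0.0003, 0.0754] rows 1.9
```

Request:
{"method": "apply_moves", "body": {"plan": [[[-0.003, 0.005, 0.005, 0, 0, 0.04, 1], [-0.003, 0.005, 0.025, 0, 0, 0.075, 1], [-0.003, 0.005, 0.042, 0, 0, 0.075, 1], [-0.003, 0.005, 0.055, 0, 0, 0.075, 1], [-0.003, 0.005, 0.06, 0, 0, 0.075, 1], [-0.003, 0.005, 0.06, 0, 0, 0.075, 1], [-0.003, 0.005, 0.06, 0, 0, 0.075, 1], [-0.003, 0.005, 0.06, 0, 0, 0.075, 1]]]}}

```text
time: 27.92
tool_pos: [0.686, -0.0227, 0.0953]
tcp_rot: [2.181, 2.26, 0.002]
wrist_force: [0.2, -0.7, 0.9]
width: 0.587
```

```bash
python3 -c "
from h import *
mv(S(0,.006,.085),0)
"
```

```text
t 27.92 w 0.587 TCPshelf [-0.0003  0.0051  0.0953] F [ 0.2 -0.7  0.9] q [-0.07  0.36  1.67  0.    1.11 -0.1 ]
MOVE [0.0009, 0.0003, 0.0103] [0.0005, 0.0, 0.0022] rows 0.2
```

Request:
{"method": "apply_moves", "body": {"plan": [[[0.001, 0, 0.004, 0, 0, 0, 1], [0.001, 0, 0.007, 0, 0, 0, 1], [0.001, 0, 0.009, 0, 0, 0, 1], [0.001, 0, 0.01, 0, 0, 0, 1], [0.001, 0, 0.01, 0, 0, 0, 1], [0.001, 0, 0.01, 0, 0, 0, 1], [0.001, 0, 0.01, 0, 0, 0, 1], [0.001, 0, 0.01, 0, 0, 0, 1]]]}}

```text
time: 28.58
tool_pos: [0.6857, -0.0216, 0.0861]
tcp_rot: [2.181, 2.26, 0.001]
wrist_force: [-2.0, -0.7, 5.8]
width: 0.588
```

```bash
python3 -c "
from h import *
mv(S(0,.006,.085),0)
"
```

```text
t 28.58 w 0.588 TCPshelf [-0.0006  0.0062  0.0861] F [-2.  -0.7  5.8] q [-0.07  0.36  1.68 -0.    1.09 -0.1 ]
MOVE [-0.0002, 0.0006, 0.0011] [0.0004, 0.0001, 0.0022] rows 0.1
```

Request:
{"method": "apply_moves", "body": {"plan": [[[0, 0, 0, 0, 0, 0, -0.55], [0, 0, 0, 0, 0, 0, -0.55], [0, 0, 0, 0, 0, 0, -0.55], [0, 0, -0.02, 0, 0, 0, -0.55], [0, 0, -0.045, 0, 0, 0, -0.55], [0, 0, -0.08, 0, 0, 0, -0.55], [0, 0, -0.09, 0, 0, 0, -0.55], [0, -0.03, -0.09, 0, 0, 0, -0.55]]]}}

```text
time: 29.25
tool_pos: [0.6623, -0.0229, 0.1794]
tcp_rot: [2.175, 2.254, 0.013]
wrist_force: [0.5, -0.2, 0.1]
width: 0.778
```

```bash
python3 -c "
from h import *
mv(S(-.15,-.129,.11),70)
"
```

```text
t 29.25 w 0.778 TCPshelf [-0.024   0.0056  0.1794] F [ 0.5 -0.2  0.1] q [-0.07  0.24  1.66  0.    1.23 -0.11]
MOVE [-0.1336, -0.1278, 0.0679] [0.0033, 0.0028, -0.3866] rows 9.7
```

Request:
{"method": "apply_moves", "body": {"plan": [[[-0.02, -0.03, 0, 0, 0, -0.04, -0.5], [-0.035, -0.055, 0, 0, 0, -0.08, -0.5], [-0.05, -0.08, 0, 0, 0, -0.12, -0.5], [-0.07, -0.1, 0, 0, 0, -0.16, -0.5], [-0.09, -0.115, 0, 0, 0, -0.2, -0.5], [-0.11, -0.125, 0.02, 0, 0, -0.24, -0.5], [-0.13, -0.125, 0.04, 0, 0, -0.28, -0.5], [-0.132, -0.125, 0.06, 0, 0, -0.31, -0.5]]]}}

```text
time: 29.92
tool_pos: [0.5351, -0.1621, 0.1143]
tcp_rot: [0.864, 3.017, -0.002]
wrist_force: [0.2, 0.8, -0.7]
width: 0.753
```

```bash
python3 -c "
from h import *
mv(S(-.15,-.129,.1),70)
"
```

```text
t 29.92 w 0.753 TCPshelf [-0.1552 -0.1299  0.1143] F [ 0.2  0.8 -0.7] q [-0.34  0.11  1.94 -0.    1.09 -1.35]
MOVE [-0.0038, 0.0037, 0.0143] [-0.0003, 0.001, -0.0755] rows 1.9
```

Request:
{"method": "apply_moves", "body": {"plan": [[[-0.003, 0.002, 0.005, 0, 0, -0.04, -0.5], [-0.003, 0.002, 0.01, 0, 0, -0.076, -0.5], [-0.003, 0.002, 0.01, 0, 0, -0.076, -0.5], [-0.003, 0.002, 0.01, 0, 0, -0.076, -0.5], [-0.003, 0.002, 0.01, 0, 0, -0.076, -0.5], [-0.003, 0.002, 0.01, 0, 0, -0.076, -0.5], [-0.003, 0.002, 0.01, 0, 0, -0.076, -0.5], [-0.003, 0.002, 0.01, 0, 0, -0.076, -0.5]]]}}

```text
time: 30.58
tool_pos: [0.539, -0.1589, 0.1048]
tcp_rot: [0.505, 3.1, -0.0]
wrist_force: [0.0, -0.7, 0.3]
width: 0.75
```

```bash
python3 -c "
from h import *
st=readout.read_state(); im=read_camera('wrist'); cv2.imwrite('pics/w18.png',im[:,:,::-1])
print(wproj([S(-.15,-.129,.076),S(-.15,-.103,.076),S(-.176,-.129,.076),S(-.136,-.213,.076)],st).round(0))
mv(S(-.15,-.129,.004),70)
"
```

```text
[[278. 222.]
 [315. 210.]
 [264. 187.]
 [179. 275.]]
t 30.63 w 0.749 TCPshelf [-0.1513 -0.1268  0.1047] F [-0.5  0.3 -0.6] q [-0.33  0.13  1.94 -0.    1.07 -1.58]
MOVE [-0.0019, -0.0016, 0.1007] [-0.0, 0.0003, -0.0008] rows 2.4
```

View pics/w18.png

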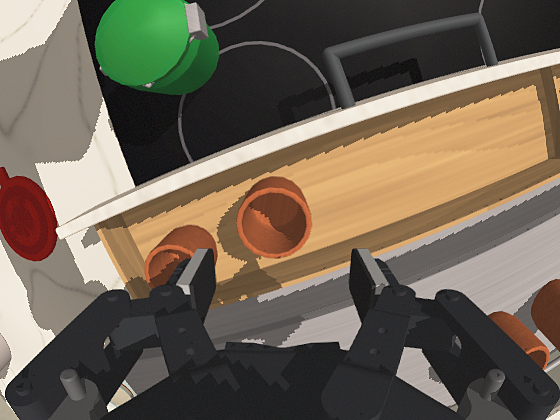

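Request:
{"method": "apply_moves", "body": {"plan": [[[-0.002, -0.004, 0.03, 0, 0, 0, -0.5], [-0.002, -0.004, 0.06, 0, 0, 0, -0.5], [-0.002, -0.004, 0.085, 0, 0, 0, -0.5], [-0.002, -0.004, 0.098, 0, 0, 0, -0.5], [-0.002, -0.004, 0.1, 0, 0, 0, -0.5], [-0.002, -0.004, 0.1, 0, 0, 0, -0.5], [-0.002, -0.004, 0.1, 0, 0, 0, 1], [-0.002, -0.004, 0.1, 0, 0, 0, 1]]]}}

```text
time: 31.3
tool_pos: [0.5412, -0.164, 0.0063]
tcp_rot: [0.504, 3.097, -0.001]
wrist_force: [0.1, -0.1, -0.2]
width: 0.596
```

Request:
{"method": "apply_moves", "body": {"plan": [[[0, 0, 0, 0, 0, 0, 1], [0, 0, 0, 0, 0, 0, 1], [0, 0, 0, 0, 0, 0, 1], [0, 0, -0.03, 0, 0, 0, 1], [0, 0, -0.07, 0, 0, 0, 1], [0, 0, -0.11, 0, 0, 0, 1], [0, 0, -0.15, 0, 0, 0, 1], [0, 0, -0.15, 0, 0, 0, 1]]]}}

```text
time: 31.97
tool_pos: [0.5453, -0.1653, 0.1645]
tcp_rot: [0.502, 3.085, -0.004]
wrist_force: [1.6, -0.6, 1.7]
width: 0.595
```

```bash
python3 -c "
from h import *
mv(S(0,-.064,.155),0)
im=read_camera('wrist'); cv2.imwrite('pics/w19.png',im[:,:,::-1])
"
```

```text
t 31.97 w 0.595 TCPshelf [-0.1451 -0.1335  0.1645] F [ 1.6 -0.6  1.7] q [-0.34  0.08  1.88  0.    1.17 -1.59]
MOVE [-0.1122, 0.1151, 0.0113] [0.0031, 0.0045, 0.3882] rows 9.8
```

View pics/w19.png

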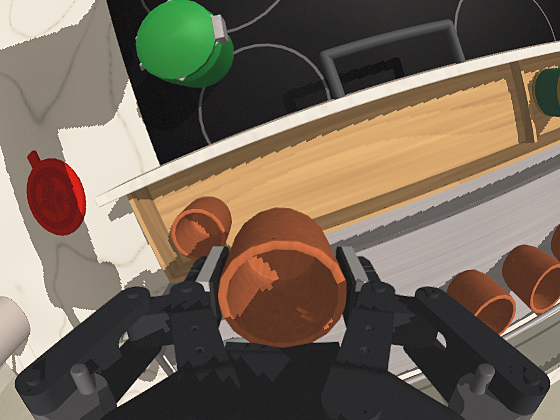

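Request:
{"method": "apply_moves", "body": {"plan": [[[-0.02, 0.015, 0, 0, 0, 0.04, 1], [-0.04, 0.03, 0, 0, 0, 0.08, 1], [-0.06, 0.045, 0, 0, 0, 0.12, 1], [-0.075, 0.065, 0, 0, 0, 0.16, 1], [-0.09, 0.085, 0, 0, 0, 0.2, 1], [-0.105, 0.1, 0, 0, 0, 0.24, 1], [-0.112, 0.112, 0, 0, 0, 0.28, 1], [-0.112, 0.114, 0, 0, 0, 0.31, 1]]]}}

```text
time: 32.68
tool_pos: [0.6824, -0.0886, 0.1516]
tcp_rot: [-1.901, -2.498, 0.0]
wrist_force: [-0.9, 0.1, 0.0]
width: 0.588
```

```bash
python3 -c "
from h import *
mv(S(0,-.064,.09),0)
"
```

```text
t 32.68 w 0.588 TCPshelf [-0.0058 -0.0607  0.1516] F [-0.9  0.1  0. ] q [-0.17  0.32  1.62  0.    1.21 -0.44]
MOVE [-0.0047, 0.005, 0.0616] [-0.0006, -0.0005, 0.0768] rows 1.9
```

Request:
{"method": "apply_moves", "body": {"plan": [[[-0.004, 0.004, 0.005, 0, 0, 0.04, 1], [-0.004, 0.004, 0.025, 0, 0, 0.076, 1], [-0.004, 0.004, 0.042, 0, 0, 0.076, 1], [-0.004, 0.004, 0.055, 0, 0, 0.076, 1], [-0.004, 0.004, 0.061, 0, 0, 0.076, 1], [-0.004, 0.004, 0.061, 0, 0, 0.076, 1], [-0.004, 0.004, 0.061, 0, 0, 0.076, 1], [-0.004, 0.004, 0.061, 0, 0, 0.076, 1]]]}}

```text
time: 33.35
tool_pos: [0.6873, -0.0937, 0.0942]
tcp_rot: [2.181, 2.26, 0.001]
wrist_force: [-0.3, 1.1, -1.0]
width: 0.591
```

```bash
python3 -c "
from h import *
mv(S(0,-.064,.085),0)
"
```

```text
t 33.35 w 0.591 TCPshelf [-0.0011 -0.0659  0.0942] F [-0.3  1.1 -1. ] q [-0.17  0.37  1.66  0.    1.11 -0.21]
MOVE [0.0019, 0.0011, 0.0092] [0.0005, 0.0001, 0.0022] rows 0.2
```

Request:
{"method": "apply_moves", "body": {"plan": [[[0.002, 0.001, 0.004, 0, 0, 0, 1], [0.002, 0.001, 0.007, 0, 0, 0, 1], [0.002, 0.001, 0.009, 0, 0, 0, 1], [0.002, 0.001, 0.009, 0, 0, 0, 1], [0.002, 0.001, 0.009, 0, 0, 0, 1], [0.002, 0.001, 0.009, 0, 0, 0, 1], [0.002, 0.001, 0.009, 0, 0, 0, 1], [0.002, 0.001, 0.009, 0, 0, 0, 1]]]}}

```text
time: 34.02
tool_pos: [0.6883, -0.0915, 0.086]
tcp_rot: [2.181, 2.259, 0.002]
wrist_force: [-3.3, 0.8, 5.2]
width: 0.593
```

```bash
python3 -c "
from h import *
mv(S(0,-.064,.085),0)
"
```

```text
t 34.02 w 0.593 TCPshelf [-0.     -0.0637  0.086 ] F [-3.3  0.8  5.2] q [-0.17  0.38  1.66  0.    1.1  -0.2 ]
MOVE [-0.0003, 0.0, 0.001] [0.0006, 0.0001, 0.0022] rows 0.1
```

Request:
{"method": "apply_moves", "body": {"plan": [[[0, 0, 0, 0, 0, 0, -0.55], [0, 0, 0, 0, 0, 0, -0.55], [0, 0, 0, 0, 0, 0, -0.55], [0, 0, -0.02, 0, 0, 0, -0.55], [0, 0, -0.045, 0, 0, 0, -0.55], [0, 0, -0.08, 0, 0, 0, -0.55], [0, 0, -0.09, 0, 0, 0, -0.55], [0, -0.03, -0.09, 0, 0, 0, -0.55]]]}}

```text
time: 34.68
tool_pos: [0.6644, -0.0931, 0.1793]
tcp_rot: [2.174, 2.254, 0.011]
wrist_force: [0.4, -0.2, 0.8]
width: 0.777
```

```bash
python3 -c "
from h import *
mv(S(-.136,-.213,.11),70)
"
```

```text
t 34.68 w 0.777 TCPshelf [-0.024  -0.0646  0.1793] F [ 0.4 -0.2  0.8] q [-0.18  0.26  1.64  0.    1.23 -0.21]
MOVE [-0.1474, -0.114, 0.0682] [0.003, 0.003, -0.3865] rows 9.7
```

Request:
{"method": "apply_moves", "body": {"plan": [[[-0.02, -0.03, 0, 0, 0, -0.04, -0.5], [-0.035, -0.06, 0, 0, 0, -0.08, -0.5], [-0.055, -0.085, 0, 0, 0, -0.12, -0.5], [-0.075, -0.1, 0, 0, 0, -0.16, -0.5], [-0.1, -0.11, 0, 0, 0, -0.2, -0.5], [-0.125, -0.112, 0, 0, 0, -0.24, -0.5], [-0.145, -0.112, 0.02, 0, 0, -0.28, -0.5], [-0.146, -0.112, 0.04, 0, 0, -0.31, -0.5]]]}}

```text
time: 35.35
tool_pos: [0.552, -0.2468, 0.1357]
tcp_rot: [0.864, 3.015, -0.004]
wrist_force: [-0.4, 0.5, -1.2]
width: 0.748
```

```bash
python3 -c "
from h import *
mv(S(-.136,-.213,.1),70)
"
```

```text
t 35.35 w 0.748 TCPshelf [-0.1407 -0.2151  0.1357] F [-0.4  0.5 -1.2] q [-0.46  0.17  1.83 -0.    1.14 -1.47]
MOVE [-0.0025, 0.0044, 0.0357] [-0.0005, 0.0019, -0.0756] rows 1.9
```

Request:
{"method": "apply_moves", "body": {"plan": [[[-0.002, 0.003, 0.015, 0, 0, -0.04, -0.5], [-0.002, 0.003, 0.032, 0, 0, -0.076, -0.5], [-0.002, 0.003, 0.032, 0, 0, -0.076, -0.5], [-0.002, 0.003, 0.032, 0, 0, -0.076, -0.5], [-0.002, 0.003, 0.032, 0, 0, -0.076, -0.5], [-0.002, 0.003, 0.032, 0, 0, -0.076, -0.5], [-0.002, 0.003, 0.032, 0, 0, -0.076, -0.5], [-0.002, 0.003, 0.032, 0, 0, -0.076, -0.5]]]}}

```text
time: 36.02
tool_pos: [0.5548, -0.2412, 0.1036]
tcp_rot: [0.505, 3.099, -0.001]
wrist_force: [-0.2, 0.5, 0.2]
width: 0.753
```

```bash
python3 -c "
from h import *
st=readout.read_state(); im=read_camera('wrist'); cv2.imwrite('pics/w20.png',im[:,:,::-1])
print(wproj([S(-.136,-.213,.076),S(-.136,-.187,.076),S(-.162,-.213,.076)],st).round(0))
mv(S(-.136,-.213,.004),70)
"
```

```text
[[277. 224.]
 [313. 211.]
 [263. 189.]]
t 36.07 w 0.748 TCPshelf [-0.1379 -0.2095  0.1033] F [-0.5  0.5  0.3] q [-0.45  0.2   1.85 -0.    1.08 -1.7 ]
MOVE [-0.0028, -0.0027, 0.0994] [-0.0001, 0.0006, -0.0008] rows 2.4
```

View pics/w20.png

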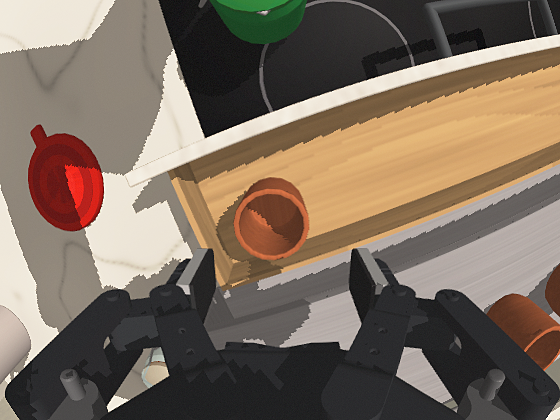

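```bash
python3 -c "
from h import *
st=readout.read_state()
im=cv2.imread('pics/w20.png')[:,:,::-1]; crop(np.clip(im*1.5,0,255).astype(np.uint8),150,140,330,310,4,'pics/w20c.png')
print(wproj([S(-.098,-.2755,.06),S(-.19,-.2755,.06)],st))
"
```

```text
[[219.89984045 285.44514119]
 [170.25040934 178.29935134]]
```

View pics/w20c.png

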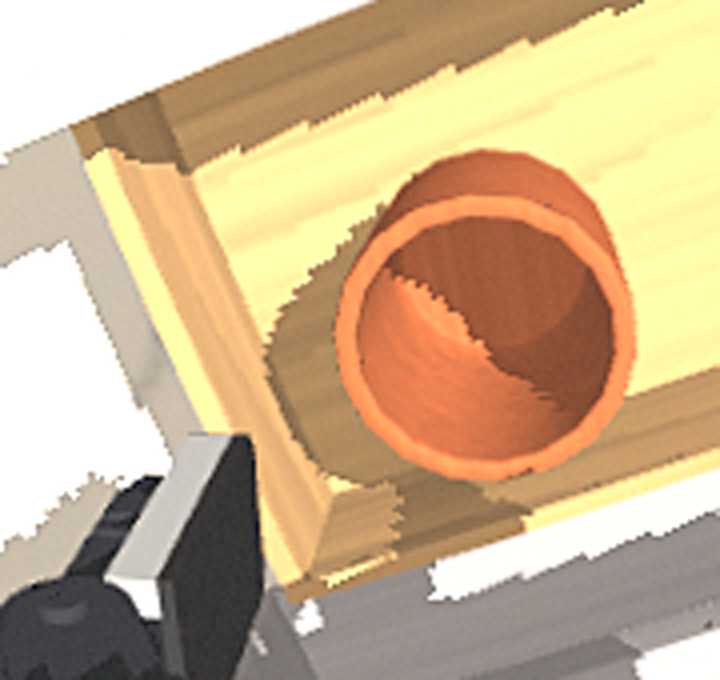

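Request:
{"method": "apply_moves", "body": {"plan": [[[-0.003, -0.006, 0.03, 0, 0, 0, -0.46], [-0.003, -0.006, 0.06, 0, 0, 0, -0.46], [-0.003, -0.006, 0.085, 0, 0, 0, -0.46], [-0.003, -0.006, 0.098, 0, 0, 0, -0.46], [-0.003, -0.006, 0.099, 0, 0, 0, -0.46], [-0.003, -0.006, 0.099, 0, 0, 0, -0.46], [-0.003, -0.006, 0.099, 0, 0, 0, 1], [-0.003, -0.006, 0.099, 0, 0, 0, 1]]]}}

```text
time: 36.73
tool_pos: [0.5568, -0.2485, 0.0055]
tcp_rot: [0.504, 3.097, -0.002]
wrist_force: [0.6, -0.2, -0.2]
width: 0.601
```

Request:
{"method": "apply_moves", "body": {"plan": [[[0, 0, 0, 0, 0, 0, 1], [0, 0, 0, 0, 0, 0, 1], [0, 0, 0, 0, 0, 0, 1], [0, 0, -0.03, 0, 0, 0, 1], [0, 0, -0.07, 0, 0, 0, 1], [0, 0, -0.11, 0, 0, 0, 1], [0, 0, -0.15, 0, 0, 0, 1], [0, 0, -0.16, 0, 0, 0, 1]]]}}

```text
time: 37.4
tool_pos: [0.559, -0.2495, 0.1717]
tcp_rot: [0.503, 3.089, -0.006]
wrist_force: [1.3, -0.7, 0.3]
width: 0.6
```

```bash
python3 -c "
from h import *
mv(S(-.06,-.134,.165),0)
im=read_camera('wrist'); cv2.imwrite('pics/w21.png',im[:,:,::-1])
"
```

```text
t 37.40 w 0.600 TCPshelf [-0.1337 -0.218   0.1717] F [ 1.3 -0.7  0.3] q [-0.46  0.15  1.78  0.    1.2  -1.71]
MOVE [-0.0403, 0.1043, 0.007] [0.0019, 0.0037, 0.3882] rows 9.8
```

View pics/w21.png

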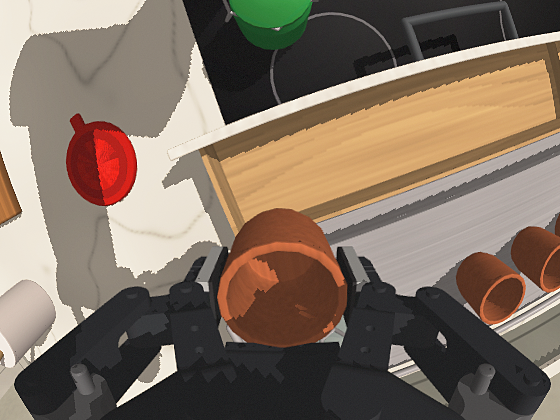

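Request:
{"method": "apply_moves", "body": {"plan": [[[0.0, 0.02, 0, 0, 0, 0.04, 1], [0.0, 0.04, 0, 0, 0, 0.08, 1], [-0.01, 0.06, 0, 0, 0, 0.12, 1], [-0.02, 0.08, 0, 0, 0, 0.16, 1], [-0.03, 0.095, 0, 0, 0, 0.2, 1], [-0.04, 0.104, 0, 0, 0, 0.24, 1], [-0.04, 0.104, 0, 0, 0, 0.28, 1], [-0.04, 0.104, 0, 0, 0, 0.31, 1]]]}}

```text
time: 38.12
tool_pos: [0.6253, -0.1604, 0.1607]
tcp_rot: [-1.901, -2.497, 0.002]
wrist_force: [0.4, 0.2, -0.5]
width: 0.596
```

```bash
python3 -c "
from h import *
mv(S(0,-.134,.155),0)
"
```

```text
t 38.12 w 0.596 TCPshelf [-0.0649 -0.1308  0.1607] F [ 0.4  0.2 -0.5] q [-0.29  0.23  1.71  0.    1.21 -0.56]
MOVE [-0.0186, 0.0623, 0.0055] [-0.001, -0.0005, 0.0767] rows 1.9
```

Request:
{"method": "apply_moves", "body": {"plan": [[[-0.003, 0.005, 0, 0, 0, 0.04, 1], [-0.006, 0.02, 0, 0, 0, 0.076, 1], [-0.012, 0.04, 0, 0, 0, 0.076, 1], [-0.018, 0.062, 0, 0, 0, 0.076, 1], [-0.018, 0.062, 0.02, 0, 0, 0.076, 1], [-0.018, 0.062, 0.04, 0, 0, 0.076, 1], [-0.018, 0.062, 0.06, 0, 0, 0.076, 1], [-0.018, 0.062, 0.06, 0, 0, 0.076, 1]]]}}

```text
time: 38.78
tool_pos: [0.6854, -0.1607, 0.0952]
tcp_rot: [-2.174, -2.253, 0.009]
wrist_force: [-1.3, 0.1, -2.6]
width: 0.597
```

```bash
python3 -c "
from h import *
mv(S(0,-.134,.085),0)
"
```

```text
t 38.78 w 0.597 TCPshelf [-0.0049 -0.1328  0.0952] F [-1.3  0.1 -2.6] q [-0.27  0.4   1.62  0.    1.14 -0.3 ]
MOVE [-0.0013, 0.0051, 0.0101] [-0.0038, -0.0012, 0.0022] rows 0.3
```

Request:
{"method": "apply_moves", "body": {"plan": [[[-0.001, 0.003, 0, 0, 0, 0, 1], [-0.001, 0.003, 0.0, 0, 0, 0, 1], [-0.001, 0.003, 0.003, 0, 0, 0, 1], [-0.001, 0.003, 0.005, 0, 0, 0, 1], [-0.001, 0.003, 0.006, 0, 0, 0, 1], [-0.001, 0.003, 0.006, 0, 0, 0, 1], [-0.001, 0.003, 0.006, 0, 0, 0, 1], [-0.001, 0.003, 0.006, 0, 0, 0, 1]]]}}

```text
time: 39.45
tool_pos: [0.6936, -0.1631, 0.0976]
tcp_rot: [2.181, 2.26, 0.0]
wrist_force: [0.1, 0.2, -0.7]
width: 0.596
```

```bash
python3 -c "
from h import *
mv(S(0,-.134,.085),0)
"
```

```text
t 39.45 w 0.596 TCPshelf [ 0.0032 -0.1354  0.0976] F [ 0.1  0.2 -0.7] q [-0.27  0.4   1.61  0.    1.13 -0.3 ]
MOVE [0.0015, -0.0032, 0.0126] [0.0002, 0.0, 0.0022] rows 0.3
```

Request:
{"method": "apply_moves", "body": {"plan": [[[0.001, -0.003, 0.004, 0, 0, 0, 1], [0.001, -0.003, 0.008, 0, 0, 0, 1], [0.001, -0.003, 0.011, 0, 0, 0, 1], [0.001, -0.003, 0.012, 0, 0, 0, 1], [0.001, -0.003, 0.012, 0, 0, 0, 1], [0.001, -0.003, 0.012, 0, 0, 0, 1], [0.001, -0.003, 0.012, 0, 0, 0, 1], [0.001, -0.003, 0.012, 0, 0, 0, 1]]]}}

```text
time: 40.12
tool_pos: [0.6905, -0.1622, 0.0852]
tcp_rot: [-2.182, -2.26, 0.0]
wrist_force: [-1.2, 0.1, 0.3]
width: 0.599
```

```bash
python3 -c "
from h import *
mv(S(0,-.134,.085),0)
im=read_camera('wrist'); cv2.imwrite('pics/w22.png',im[:,:,::-1])
"
```

```text
t 40.12 w 0.599 TCPshelf [ 1.000e-04 -1.344e-01  8.520e-02] F [-1.2  0.1  0.3] q [-0.27  0.41  1.63  0.    1.11 -0.3 ]
MOVE [0.0004, -0.0001, 0.0002] [-0.0, -0.0, 0.0022] rows 0.1
```

View pics/w22.png

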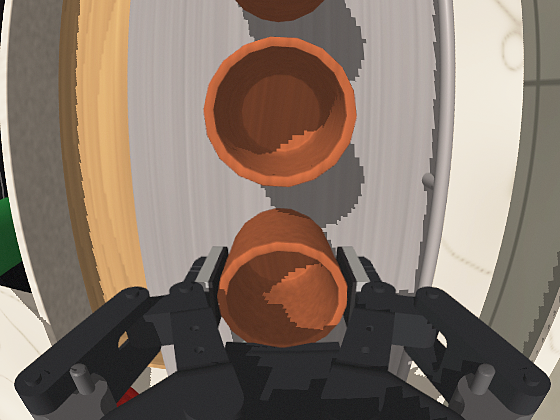

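Request:
{"method": "apply_moves", "body": {"plan": [[[0, 0, 0.001, 0, 0, 0, 1], [0, 0, 0.001, 0, 0, 0, 1], [0, 0, 0.001, 0, 0, 0, -0.55], [0, 0, 0.001, 0, 0, 0, -0.55], [0, 0, 0.001, 0, 0, 0, -0.55], [0, 0, -0.02, 0, 0, 0, -0.55], [0, 0, -0.045, 0, 0, 0, -0.55], [0, 0, -0.08, 0, 0, 0, -0.55]]]}}

```text
time: 40.83
tool_pos: [0.688, -0.1615, 0.1618]
tcp_rot: [-2.178, -2.256, 0.005]
wrist_force: [1.1, 0.4, -1.0]
width: 0.774
```

```bash
python3 -c "
from h import *
mv(S(-.245,.003,.17),0)
"
```

```text
t 40.83 w 0.774 TCPshelf [-0.0023 -0.1337  0.1618] F [ 1.1  0.4 -1. ] q [-0.27  0.35  1.56  0.    1.24 -0.3 ]
MOVE [0.1383, -0.2418, -0.0062] [-0.0022, -0.0007, 0.0021] rows 6.7
```

Request:
{"method": "apply_moves", "body": {"plan": [[[0, -0.03, -0.02, 0, 0, 0, 0.3], [0, -0.07, -0.02, 0, 0, 0, 0.3], [0.02, -0.11, -0.02, 0, 0, 0, 0.3], [0.05, -0.14, -0.02, 0, 0, 0, 0.3], [0.08, -0.17, -0.02, 0, 0, 0, 0.3], [0.11, -0.2, -0.02, 0, 0, 0, 0.3], [0.137, -0.23, -0.02, 0, 0, 0, 0.3], [0.137, -0.242, -0.02, 0, 0, 0, 0.3]]]}}

```text
time: 41.5
tool_pos: [0.4399, -0.0305, 0.1845]
tcp_rot: [-2.177, -2.26, -0.0]
wrist_force: [0.2, -0.2, 0.0]
width: 0.353
```

```bash
python3 -c "
from h import *
im=read_camera('top'); crop(im,165,95,455,245,2.75,'pics/t23.png')
read_camera('top')
st=readout.read_state(); im=read_camera('wrist'); cv2.imwrite('pics/w23.png',im[:,:,::-1])
print(wproj([S(-.246,.004,.065),S(-.246,.066,.065)],st).round(0))
mv(S(-.245,.003,.016),0)
"
```

```text
[[281. 188.]
 [282. 122.]]
t 41.65 w 0.347 TCPshelf [-0.2432  0.0013  0.1855] F [ 0.8 -0.2 -0.3] q [-0.13 -0.18  2.08 -0.    1.24 -0.17]
MOVE [0.0018, -0.0021, 0.1695] [0.0005, 0.0001, 0.0025] rows 4.1
```

View pics/w23.png

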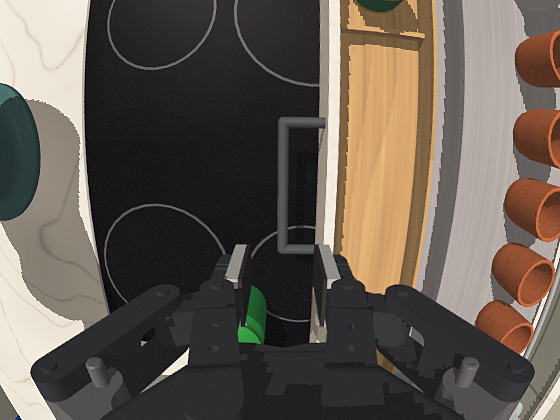

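View pics/t23.png

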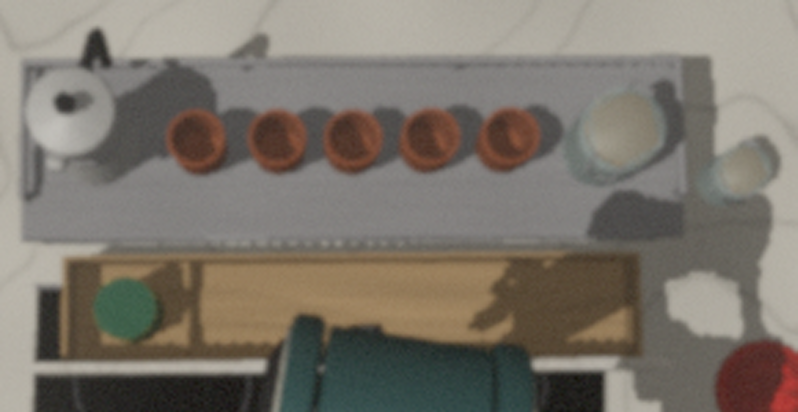

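Top view: five cups in a row at crop (196,141), (277,139), (353,138), (430,138), (509,138), pot and jar unmoved, tin in its compartment. Regrip handle (wrist col 284).

Request:
{"method": "apply_moves", "body": {"plan": [[[0.002, -0.002, 0.04, 0, 0, 0, 0.3], [0.002, -0.002, 0.08, 0, 0, 0, 0.3], [0.002, -0.002, 0.11, 0, 0, 0, 0.3], [0.002, -0.002, 0.135, 0, 0, 0, 0.3], [0.002, -0.002, 0.155, 0, 0, 0, 0.3], [0.002, -0.002, 0.168, 0, 0, 0, 0.3], [0.002, -0.002, 0.168, 0, 0, 0, 0.3], [0.002, -0.002, 0.168, 0, 0, 0, 1]]], "force": 40}}

```text
time: 42.32
tool_pos: [0.442, -0.0324, 0.0165]
tcp_rot: [-2.182, -2.259, 0.002]
wrist_force: [0.5, 0.7, -0.2]
width: 0.222
```

Request:
{"method": "apply_moves", "body": {"plan": [[[0, 0, 0, 0, 0, 0, 1], [0, 0, 0, 0, 0, 0, 1], [0, 0, 0, 0, 0, 0, 1], [0, 0, 0, 0, 0, 0, 1], [0, 0, 0, 0, 0, 0, 1], [0, 0, 0, 0, 0, 0, 1], [0, 0, 0, 0, 0, 0, 1], [0, 0, 0, 0, 0, 0, 1]]]}}

```text
time: 42.98
tool_pos: [0.4424, -0.0324, 0.0178]
tcp_rot: [2.18, 2.259, 0.0]
wrist_force: [1.1, -4.7, -4.0]
width: 0.098
```

```bash
python3 -c "
from h import *
mv(S(-.122,.003,.017),0)
"
```

```text
t 42.98 w 0.098 TCPshelf [-0.2442  0.0023  0.0178] F [ 1.1 -4.7 -4. ] q [-0.13  0.01  2.25 -0.    0.88 -0.16]
MOVE [-0.0002, 0.1222, 0.001] [0.0005, 0.0003, 0.0023] rows 2.9
```

Request:
{"method": "apply_moves", "body": {"plan": [[[0, 0.006, 0, 0, 0, 0, 1], [0, 0.018, 0, 0, 0, 0, 1], [0, 0.034, 0, 0, 0, 0, 1], [0, 0.052, 0, 0, 0, 0, 1], [0, 0.07, 0, 0, 0, 0, 1], [0, 0.088, 0, 0, 0, 0, 1], [0, 0.102, 0, 0, 0, 0, 1], [0, 0.11, 0, 0, 0, 0, 1]]]}}

```text
time: 43.65
tool_pos: [0.553, -0.0292, 0.0178]
tcp_rot: [2.18, 2.26, -0.002]
wrist_force: [-2.1, -7.4, 1.2]
width: 0.098
```

Request:
{"method": "apply_moves", "body": {"plan": [[[0, 0.003, 0, 0, 0, 0, 1], [0, 0.006, 0, 0, 0, 0, 1], [0, 0.008, 0, 0, 0, 0, 1], [0, 0.01, 0, 0, 0, 0, 1], [0, 0.01, 0, 0, 0, 0, 1], [0, 0.01, 0, 0, 0, 0, 1], [0, 0.01, 0, 0, 0, 0, 1], [0, 0.01, 0, 0, 0, 0, 1]]]}}

```text
time: 44.32
tool_pos: [0.562, -0.0289, 0.0178]
tcp_rot: [2.18, 2.26, -0.001]
wrist_force: [0.4, -7.7, -2.2]
width: 0.096
```

```bash
python3 -c "
from h import *
mv(S(-.122,.003,.017),0)
"
```

```text
t 44.32 w 0.096 TCPshelf [-0.1245  0.0024  0.0178] F [ 0.4 -7.7 -2.2] q [-0.09  0.23  2.   -0.    0.91 -0.13]
MOVE [0.0006, 0.0025, 0.0008] [0.0002, 0.0006, 0.0023] rows 0.1
```

Push on in 1 mm steps until the stop shows in the force.

Request:
{"method": "apply_moves", "body": {"plan": [[[0, 0.001, 0, 0, 0, 0, 1], [0, 0.002, 0, 0, 0, 0, 1], [0, 0.003, 0, 0, 0, 0, 1], [0, 0.003, 0, 0, 0, 0, 1], [0, 0.003, 0, 0, 0, 0, 1], [0, 0.003, 0, 0, 0, 0, 1], [0, 0.003, 0, 0, 0, 0, 1], [0, 0.003, 0, 0, 0, 0, 1]]]}}

```text
time: 44.98
tool_pos: [0.5645, -0.0289, 0.0178]
tcp_rot: [2.181, 2.26, -0.002]
wrist_force: [0.2, -6.8, -1.1]
width: 0.1
```

Request:
{"method": "apply_moves", "body": {"plan": [[[0, 0.001, 0, 0, 0, 0, 1], [0, 0.002, 0, 0, 0, 0, 1], [0, 0.003, 0, 0, 0, 0, 1], [0, 0.003, 0, 0, 0, 0, 1], [0, 0.003, 0, 0, 0, 0, 1], [0, 0.003, 0, 0, 0, 0, 1], [0, 0.003, 0, 0, 0, 0, 1], [0, 0.003, 0, 0, 0, 0, 1]]]}}

```text
time: 45.65
tool_pos: [0.5643, -0.0289, 0.0178]
tcp_rot: [-2.179, -2.259, 0.009]
wrist_force: [-9.6, -7.5, 6.0]
width: 0.101
```

```bash
python3 -c "
from h import *
mv(S(-.122,.003,.017),0)
"
```

```text
t 45.65 w 0.101 TCPshelf [-0.1222  0.0024  0.0178] F [-9.6 -7.5  6. ] q [-0.09  0.24  1.99 -0.    0.92 -0.13]
MOVE [0.0006, 0.0002, 0.0007] [-0.0021, 0.0006, 0.0024] rows 0.1
```

Stop reached (9.6 N). Release and rise, go clear.

Request:
{"method": "apply_moves", "body": {"plan": [[[0, 0, 0, 0, 0, 0, 0.35], [0, 0, 0, 0, 0, 0, 0.35], [0, 0, 0, 0, 0, 0, 0.35], [0, -0.002, -0.02, 0, 0, 0, 0.35], [0, -0.002, -0.06, 0, 0, 0, 0.35], [0, -0.002, -0.1, 0, 0, 0, 0.35], [0, -0.03, -0.13, 0, 0, 0, 0.35], [0, -0.06, -0.15, 0, 0, 0, 0.35]]]}}

```text
time: 46.32
tool_pos: [0.5106, -0.0291, 0.1727]
tcp_rot: [2.178, 2.257, 0.009]
wrist_force: [0.2, -0.4, 0.8]
width: 0.326
```

Request:
{"method": "apply_moves", "body": {"plan": [[[-0.04, -0.01, -0.03, 0, 0, 0, 0.35], [-0.08, -0.01, -0.06, 0, 0, 0, 0.35], [-0.12, -0.01, -0.06, 0, 0, 0, 0.35], [-0.16, -0.01, -0.06, 0, 0, 0, 0.35], [-0.2, -0.01, -0.06, 0, 0, 0, 0.35], [-0.24, -0.01, -0.06, 0, 0, 0, 0.35], [-0.27, -0.01, -0.06, 0, 0, 0, 0.35], [-0.27, -0.01, -0.06, 0, 0, 0, 0.35]]]}}

```text
time: 46.98
tool_pos: [0.5072, -0.3057, 0.2281]
tcp_rot: [2.185, 2.253, -0.002]
wrist_force: [-0.4, 0.3, -0.1]
width: 0.329
```

```bash
python3 -c "
from h import *
mv(S(-.122,.003,.017),0)
im=read_camera('top'); crop(im,165,95,455,245,2.75,'pics/t24.png')
im=read_camera('scene'); crop(im,240,100,420,340,2.5,'pics/s24.png')
def c(x,y): return (165+x/2.75,95+y/2.75)
"
```

```text
t 46.98 w 0.329 TCPshelf [-0.1872 -0.2727  0.2281] F [-0.4  0.3 -0.1] q [-0.58  0.09  1.75 -0.    1.3  -0.61]
MOVE [0.2762, 0.0655, 0.2104] [0.0004, 0.001, 0.0007] rows 8.5
```

View pics/t24.png

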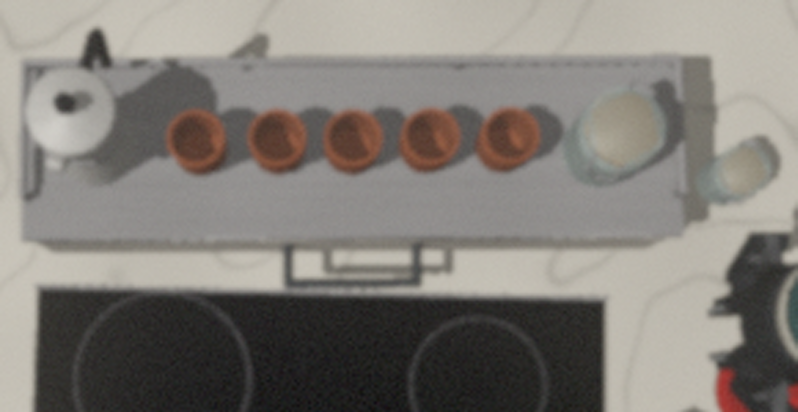

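View pics/s24.png

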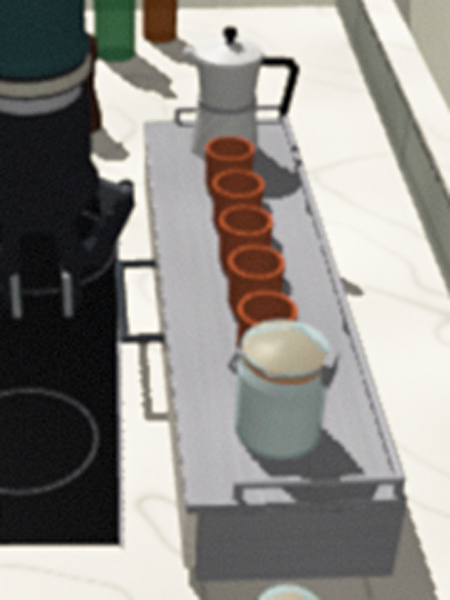

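```bash
python3 -c "
from h import *
def c(x,y): return (165+x/2.75,95+y/2.75)
for q in ((198,138),(279,137),(354,137),(431,135),(510,134)): print(toS(back('top',c(*q),.156)[0]).round(4))
print('handle',toS(back('top',c(352,283),.065)[0]).round(4))
"
```

```text
[-0.0035  0.141   0.156 ]
[-0.003   0.0694  0.156 ]
[-0.0033  0.003   0.156 ]
[-0.0019 -0.0653  0.156 ]
[-0.0014 -0.1355  0.156 ]
handle [-0.1231  0.0021  0.065 ]
```

Cups within 4 mm of the line, at least 66 mm apart; handle at -0.123, matching shut. Hand in.

```bash
python3 -c "
from workcell import bot,readout
print(bot.finish_job()); print(readout.read_state()['time'])"
```

```text
the job is handed in; nothing more can be done
None
the job is handed in; nothing more can be done
```

I did the whole task and handed it in about 47 s into the run; `finish_job()` gave no verdict. I opened the drawer about 123 mm and stood the coffee tin in its left compartment. All five cups are in a row on the shelf between the pot and the jar, and I pushed the drawer shut until it met its stop (about 10 N).

Last checks, from the top and scene pictures:
- **Cups:** all five upright, within 4 mm of the middle line, with centres at least 66 mm apart. The end cups are about 91–97 mm from the centres of the pot and the jar.
- **Drawer:** the handle is 123 mm in front of the plate's middle, its expected shut position.
- **Tin:** last seen upright near the middle of its compartment, before the drawer was shut.
- **Pot and jar:** at the same pixels as in the first picture. I didn't touch the pot holder or the pepper mill; I saw both in passing but did not measure them at the end.

What disagreed or failed:
- **Fingertips:** they sit about 37 mm short of the reported TCP, so my first grip on the handle closed on nothing. Both cameras confirmed the offset, and I allowed for it from then on.
- **Cup positions:** the wrist and top cameras differed by up to about 5 mm along the shelf, so I lined up on the wrist picture before each cup grasp.

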